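# Fetch the bottom spool for inspection and rebuild the stack

### The arm

A 6-joint arm with a two-finger parallel gripper is mounted at the origin on the work surface. World frame = base frame: x ahead of the robot, y to its left, z up, the work surface at z = 0. Lengths are in m, angles in rad, forces in N, time in s.
With the tool pointing down it reaches from about 0.225 to 0.725 m from the base axis. Payload 3.1 kg.
Tool frame: the origin (TCP) lies at the very end of the fingers, on their centre line; the grasp point (between the pads) lies 19 mm behind it; z points along the fingers, y is the direction in which the jaws open and shut (so a half turn about z gives the same grasp; the last joint's range is limited). The gripper opens to 85 mm and grips with 20 to 120 N. Pads are 22 mm wide; open, the fingers measure 114 mm over their backs; the gripper's body (76 mm by 85 mm) begins 54 mm behind the grasp point. The pads swing forward as they close: fully open they stand 13 mm farther back than shut.
Start: joints at [1.181, 0.048, 0.099, 1.622, 0, 1.443], TCP at [0.136, 0.507, 0.209] pointing down, gripper open.
Joint ranges: [-2.91, 2.91], [-0.99, 1.94], [-1.21, 1.42], [-2.12, 2.29], [-1.49, 1.47], [-3.14, 3.14]. Speed limits (rad/s): [2.79, 2.79, 3.14, 3.14, 3.14, 3.14].

### API

Orientations are given as [roll, pitch, yaw] about the fixed x, y, z axes, in that order (R = Rz(yaw) Ry(pitch) Rx(roll)).
In Python, from cell import * gives the robot as it stands. The module is installed in compiled form; this text tells all that it offers.
- The arm moves only by the shell command python3 -m crank 'ROWS'. ROWS is JSON, a list of rows, each a list of 7 numbers: the shift along the world's x, y, z in m, then the turn, a rotation vector about the world's x, y, z in rad, then the opening, from 0 (shut) to 1 (fully open). A call has 1 to 20 rows; each row shifts and turns the commanded pose from where the row before left it; what a row does not reach is not made up. A row lasts 1/10 s, in which the tool goes at most 50 mm and 8.59 degrees, less where a joint would pass 70% of its speed; a pose out of reach is approached as far as the arm can. A call is refused whole if a number of a shift passes 0.05 or a number of a turn 0.15, either way. A call with a gripper value outside its range is refused whole. The fingers move at their own pace and stop on an object; the grip force is fixed at half the most. Time passes only in rows, so rows that do not move let the fingers close. It gives the time, the measured TCP pose, the force and the opening at its end, in the units of the state.
- state(): the state, without advancing time (a new reading comes with each control period).
- grab_frame(name): name is "scene" or "top" or "wrist"; returns the picture (400x640x3 uint8, red, green, blue); there is no depth.
- camera_info(name): a dict with "vfov" (degrees; the focal length in pixels is half the picture's height over the tangent of half this angle, whatever the lens; pixels are square), "cx", "cy" (the principal point, pixels), "pose" (4x4, takes a point from camera to world coordinates). Camera axes: x right, y up, looking along -z (the intrinsics and any distortion apply to the point x, -y, -z); pixel columns grow to the right and rows downward; lengths in m; the calibration is good to about 2 mm. A picture is of the moment at which its call begins: read the wrist's pose just before it. camera_info takes no time and is no camera call; for the wrist camera it gives the pose at the moment of the call.
- hand_in(): hands the job in, once; it reports no verdict.
Trained networks look in the newest picture that a camera, given by its name, has taken for a name from the list of things; names that differ only in an ending like _2 or _b are one class to them, and where a whole thing is asked for, a point or a joint stands for the part that bears it (a point fixed in the world has none). Each returns a list of dicts, best first, with "score" (0 to 1); they miss things now and then, are a little off and sometimes report something else, mostly with a low value. They report only what shows in the picture. A call takes as long as a camera call. They do not tell look-alikes from the thing itself.
- regions_of(label, camera): "region" (400x640 bool, what is visible of it) and "position" ([row, column] in pixels, amid what is visible of it).
The state is a dict: "time_s": time; "joints": joint angles; "qvel": joint speeds; "tau": joint torques, N m; "tool_pos": TCP position; "tcp_rot": TCP orientation; "contact_force": force on the tool from outside, world axes, zero at the start; "wrist_torque": the same for the moment, N m; "width": finger opening in m.
Only numpy, scipy, OpenCV 4.12 (cv2) and the standard library are available. Lean on these libraries where they do the work, as an engineer would, in place of code of your own. Each camera call takes 0.05 s, during which the arm holds its last target.

### The job

The large spool at the bottom of the storage stand is next for inspection: move the checked spool from the inspection stand to the checked tray, set the small and the medium spool aside next to each other on the rubber mat, and seat the large spool over the cone of the inspection stand, flat on its plate. Then put the other two back over the post of the storage stand, the medium one below and the small one on top of it. Keep every spool upright, set each one down rather than dropping it, and leave the duster can and the magnifier where they are.

Things in the scene. Friction and masses are not known exactly. Their poses are not given: they have to be found in the camera images.
- small_spool_mid (a point): White plastic spool with a brown winding of enamelled copper wire, standing with its axis upright; outer diameter 48 mm, height 36 mm, about 150 g, rigid, full nearly to the rim so it can be gripped anywhere round its side; a 26 mm bore runs right through it. The smallest spool; at the start the top one of the three on the storage stand, resting loosely on the medium spool (the post does not reach it there). This point is at its centre, half-way up; z is its axis.
- medium_spool_mid (a point): White plastic spool with a brown winding of enamelled copper wire, standing with its axis upright; outer diameter 57 mm, height 40 mm, about 250 g, rigid, full nearly to the rim so it can be gripped anywhere round its side; a 26 mm bore runs right through it. At the start the middle one of the three on the storage stand. This point is at its centre, half-way up; z is its axis.
- large_spool_mid (a point): White plastic spool with a brown winding of enamelled copper wire, standing with its axis upright; outer diameter 66 mm, height 44 mm, about 450 g, rigid, full nearly to the rim so it can be gripped anywhere round its side; a 26 mm bore runs right through it. At the start the bottom one of the three on the storage stand; its flange shows a few mm all round beyond the medium spool. This point is at its centre, half-way up; z is its axis.
- flat_spool_mid (a point): White plastic spool with a brown winding of enamelled copper wire, standing with its axis upright; outer diameter 66 mm, height 34 mm, about 330 g, rigid, full nearly to the rim so it can be gripped anywhere round its side; a 26 mm bore runs right through it. The spool that has just been checked: as wide as the large one but lower; at the start alone on the inspection stand, over its cone. This point is at its centre, half-way up; z is its axis.
- storage_stand: Fixed spool stand: a dark round steel base 110 mm in diameter and 10 mm thick with an upright steel post 10 mm in diameter at its middle, whose bevelled tip is 80 mm above the bench. Spools drop over the post with about 8 mm play all round and stand on the base (or on the spool below). Origin on the post's axis at bench height, z up.
- inspection_stand: Fixed inspection stand: a round grey housing 120 mm across at the foot, with a flat aluminium plate 90 mm in diameter whose top is 30 mm above the bench, an index lock on one side of the housing, and at the middle a steel centring cone 30 mm high (23 mm in diameter for its lowest 4 mm, narrowing to 8 mm near the tip, which is 60 mm above the bench). A spool goes over the cone and stands flat on the plate. Origin on the cone's axis at bench height, z up.
- checked_tray: The tray for checked spools: a fixed, shallow square aluminium tray, 130 mm by 130 mm outside, floor 3 mm thick, rim 3 mm thick and 10 mm high above the bench. Origin at the centre of its underside, at bench height; x and y run along its sides.
- parking_mat: Fixed flat black rubber mat, 210 mm (its x) by 110 mm (its y), 4 mm thick, room for two spools side by side along its length. Origin at the centre of its underside, at bench height.
- duster_can: Bystander: white aerosol duster can with a pale blue band and blue cap, 66 mm in diameter, 184 mm tall, standing. Leave it alone. Origin at the centre of its underside.
- loupe: Bystander: black stand magnifier, 48 mm in diameter, 42 mm tall, standing. Leave it alone. Origin at the centre of its underside.
There are look-alikes about, which are no part of the job. Leave any blue or yellow look-alike of the storage_stand alone.

How it is judged:
On the way, in this order (a step that is already met when the one before it is completed fails the run):
1. the small and the medium spool both stand on the rubber mat, side by side (x of small_spool_mid in the frame of parking_mat between -0.1 and 0.1 m and y of small_spool_mid in the frame of parking_mat between -0.05 and 0.05 m and z of small_spool_mid in the frame of parking_mat between 0.018 and 0.026 m and angle between each of small_spool_mid, medium_spool_mid's own z axis and vertical below 0.08 rad and linear speed of each of small_spool, medium_spool below 0.02 m/s and x of medium_spool_mid in the frame of parking_mat between -0.1 and 0.1 m and y of medium_spool_mid in the frame of parking_mat between -0.05 and 0.05 m and z of medium_spool_mid in the frame of parking_mat between 0.02 and 0.028 m), for 0.2 s.
2. the large spool stands on the inspection stand's plate, over the cone (horizontal distance between large_spool_mid and inspection_stand below 0.006 m and z of large_spool_mid in the frame of inspection_stand between 0.048 and 0.056 m and angle between large_spool_mid's own z axis and vertical below 0.08 rad and linear speed of large_spool below 0.02 m/s), for 0.2 s.
At the end, for the whole second after the job is handed in: Large spool flat on the inspection plate within 6 mm of the cone axis; medium spool on the storage base, small one on it, within 11 and 12 mm of the post axis; flat spool on the tray floor within 31 mm of its centre along each side; heights to 4 mm, tilt under 0.08 rad, at rest (all of step 2 and horizontal distance between medium_spool_mid and storage_stand below 0.011 m and z of medium_spool_mid in the frame of storage_stand between 0.026 and 0.034 m and angle between each of medium_spool_mid, small_spool_mid, flat_spool_mid's own z axis and vertical below 0.08 rad and linear speed of each of medium_spool, small_spool, flat_spool below 0.02 m/s and horizontal distance between small_spool_mid and storage_stand below 0.012 m and z of small_spool_mid in the frame of storage_stand between 0.064 and 0.072 m and x of flat_spool_mid in the frame of checked_tray between -0.031 and 0.031 m and y of flat_spool_mid in the frame of checked_tray between -0.031 and 0.031 m and z of flat_spool_mid in the frame of checked_tray between 0.016 and 0.024 m); the robot touches nothing.
It fails at once if a spool is tipped over (angle between any of small_spool_mid, medium_spool_mid, large_spool_mid, flat_spool_mid's own z axis and vertical above 0.6 rad).
It fails at once if a spool is dropped or knocked (moving faster than 0.8 m/s out of the gripper) ((linear speed of small_spool above 0.8 m/s and contact force between the fingers and small_spool below 0.1 N) or (linear speed of medium_spool above 0.8 m/s and contact force between the fingers and medium_spool below 0.1 N) or (linear speed of large_spool above 0.8 m/s and contact force between the fingers and large_spool below 0.1 N) or (linear speed of flat_spool above 0.8 m/s and contact force between the fingers and flat_spool below 0.1 N)).
It fails at once if the duster can or the magnifier is shifted by more than 20 mm (distance of any of duster_can, loupe from where it was at the start of the episode above 0.02 m).
It also fails if it takes over 141 s, if anything falls off the work surface, if the arm or the gripper's body presses on something with over 40 N, if the wrist force passes 120 N, or if a joint passes its speed limit or range.

## Working session

There is one attempt and no reset: what is moved stays moved. The work goes in short steps, Python scripts to look and compute and a shell command to move; the robot and the scene stay as the last step left them, time stands still between calls to the robot, and variables do not carry over. Pictures are saved under pics/ and viewed, and the job is handed in when it is done.

```bash
mkdir -p pics; ls; python3 - <<'E'
from cell import *
import cv2,numpy as np
print(state())
for n in ("scene","top","wrist"):
    im=grab_frame(n); cv2.imwrite(f"pics/{n}0.png",im[:,:,::-1]); c=camera_info(n); print(n,{k:(np.round(v,4).tolist() if k=='pose' else v) for k,v in c.items()})
E
```

```text
pics
{'time_s': 0.0, 'joints': array([ 1.18121642e+00,  4.87845427e-02,  9.75822991e-02,  1.62198745e+00,
       -1.31975069e-05,  1.44299237e+00]), 'qvel': array([ 1.36738044e-03, -8.25494730e-05, -5.06111755e-04,  2.48437576e-03,
       -6.03610601e-04, -6.89341781e-04]), 'tau': array([ 8.31421221e-05, -3.38778019e+01,  3.20018077e+01,  2.00095639e-02,
       -2.22134690e-04,  5.64685067e-06]), 'tool_pos': array([0.13563232, 0.50648984, 0.20749185]), 'tcp_rot': array([-3.13921712e+00, -2.91959995e-04,  2.87981637e+00]), 'contact_force': array([ 0.23146839,  0.15189907, -0.36940801]), 'wrist_torque': array([-0.01380042,  0.02893375, -0.02205468]), 'width': 0.08537450175256148}
scene {'vfov': 55.49883546063795, 'cx': 319.0271363401427, 'cy': 195.65851697741684, 'pose': [[0.6857, -0.3695, 0.6271, 1.2946], [0.7276, 0.3715, -0.5767, -0.7925], [-0.0199, 0.8517, 0.5236, 0.7447], [0.0, 0.0, 0.0, 1.0]]}
top {'vfov': 52.92961302725692, 'cx': 315.8200575460051, 'cy': 202.0345727186622, 'pose': [[0.0061, 0.9951, -0.0982, 0.4117], [-0.9999, 0.0047, -0.0141, -0.0672], [-0.0136, 0.0983, 0.9951, 1.2578], [0.0, 0.0, 0.0, 1.0]]}
wrist {'vfov': 64.67548274671688, 'cx': 315.43509050451996, 'cy': 199.86816539773437, 'pose': [[0.2591, -0.9137, -0.3129, 0.0548], [0.9658, 0.2444, 0.0861, 0.5289], [-0.0022, -0.3245, 0.9459, 0.3735], [0.0, 0.0, 0.0, 1.0]]}
```

View pics/scene0.png

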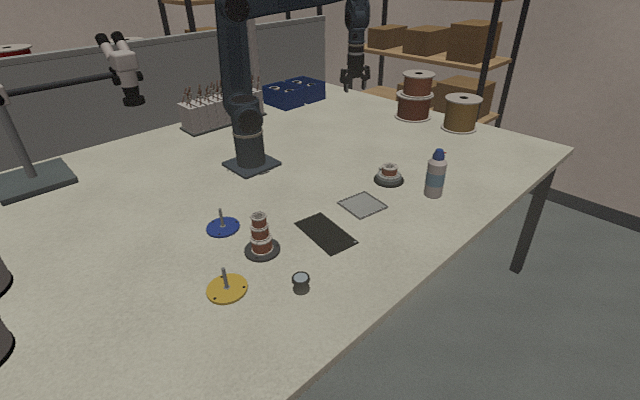

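View pics/top0.png

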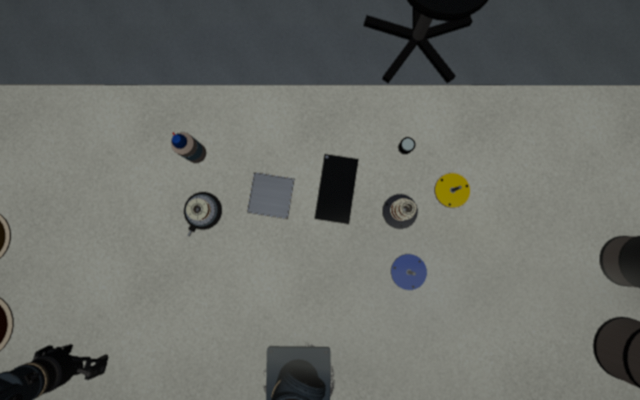

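View pics/wrist0.png

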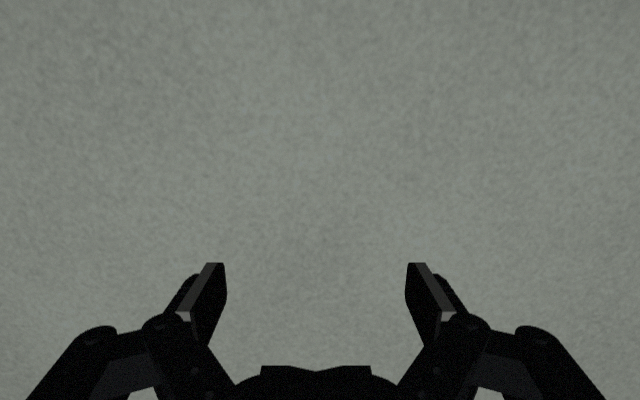

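```bash
cat > h.py <<'E'
from cell import *
import cv2,numpy as np
def K(n):
    c=camera_info(n); f=200/np.tan(np.radians(c['vfov']/2)); return c['cx'],c['cy'],f,np.array(c['pose'])
def ray(n,u,v,cam=None):
    cx,cy,f,P=cam or K(n); d=P[:3,:3]@np.array([(u-cx)/f,-(v-cy)/f,-1]); return P[:3,3],d
def atz(n,u,v,z,cam=None):
    o,d=ray(n,u,v,cam); return o+d*(z-o[2])/d[2]
def proj(n,p,cam=None):
    cx,cy,f,P=cam or K(n); q=P[:3,:3].T@(np.asarray(p)-P[:3,3]); return cx+f*q[0]/-q[2], cy-f*q[1]/-q[2]
E
python3 - <<'E'
from h import *
Z=dict(small_spool_mid=.112,medium_spool_mid=.074,large_spool_mid=.032,flat_spool_mid=.047,storage_stand=.01,inspection_stand=.03,checked_tray=.005,parking_mat=.004,duster_can=.09,loupe=.02)
for n in("top","scene"):
    im=grab_frame(n); 
    cv2.imwrite(f"pics/{n}_crop.png",cv2.resize((im[120:300,160:480] if n=="top" else im[130:310,190:510])[:,:,::-1],None,fx=2.5,fy=2.5,interpolation=cv2.INTER_CUBIC))
    for l in Z:
        for r in regions_of(l,n)[:3]:
            v,u=r['position']; ys,xs=np.nonzero(r['region']); print(n,l,round(r['score'],2),np.round([u,v]),(xs.min(),xs.max(),ys.min(),ys.max()),np.round(atz(n,u,v,Z[l]),3))
E
```

```text
top small_spool_mid 0.74 [407. 208.] (np.int64(397), np.int64(415), np.int64(200), np.int64(217)) [ 0.51  -0.311  0.112]
top large_spool_mid 0.47 [397. 209.] (np.int64(390), np.int64(404), np.int64(199), np.int64(219)) [ 0.512 -0.297  0.032]
top storage_stand 0.83 [450. 190.] (np.int64(434), np.int64(469), np.int64(174), np.int64(207)) [ 0.574 -0.469  0.01 ]
top storage_stand 0.75 [408. 276.] (np.int64(391), np.int64(426), np.int64(254), np.int64(290)) [ 0.309 -0.333  0.01 ]
top inspection_stand 0.88 [200. 212.] (np.int64(183), np.int64(221), np.int64(192), np.int64(236)) [0.502 0.308 0.03 ]
top checked_tray 0.85 [267. 196.] (np.int64(247), np.int64(293), np.int64(173), np.int64(218)) [0.553 0.105 0.005]
top checked_tray 0.7 [398. 210.] (np.int64(393), np.int64(408), np.int64(204), np.int64(220)) [ 0.511 -0.306  0.005]
top parking_mat 0.63 [339. 192.] (np.int64(315), np.int64(357), np.int64(155), np.int64(223)) [ 0.568 -0.121  0.004]
top duster_can 0.67 [189. 148.] (np.int64(170), np.int64(205), np.int64(133), np.int64(164)) [0.685 0.327 0.09 ]
top loupe 0.71 [406. 147.] (np.int64(39
[... 1052 characters left out ...]
 inspection_stand 0.66 [388. 180.] (np.int64(374), np.int64(403), np.int64(172), np.int64(187)) [0.54  0.262 0.03 ]
scene inspection_stand 0.66 [437. 173.] (np.int64(424), np.int64(447), np.int64(148), np.int64(198)) [0.644 0.434 0.03 ]
scene checked_tray 0.77 [364. 205.] (np.int64(338), np.int64(388), np.int64(190), np.int64(219)) [0.569 0.092 0.005]
scene parking_mat 0.92 [324. 236.] (np.int64(295), np.int64(357), np.int64(212), np.int64(255)) [ 0.598 -0.133  0.004]
scene duster_can 0.97 [436. 173.] (np.int64(424), np.int64(447), np.int64(148), np.int64(198)) [0.695 0.334 0.09 ]
scene loupe 0.84 [301. 278.] (np.int64(292), np.int64(309), np.int64(272), np.int64(294)) [ 0.701 -0.321  0.02 ]
```

View pics/top_crop.png

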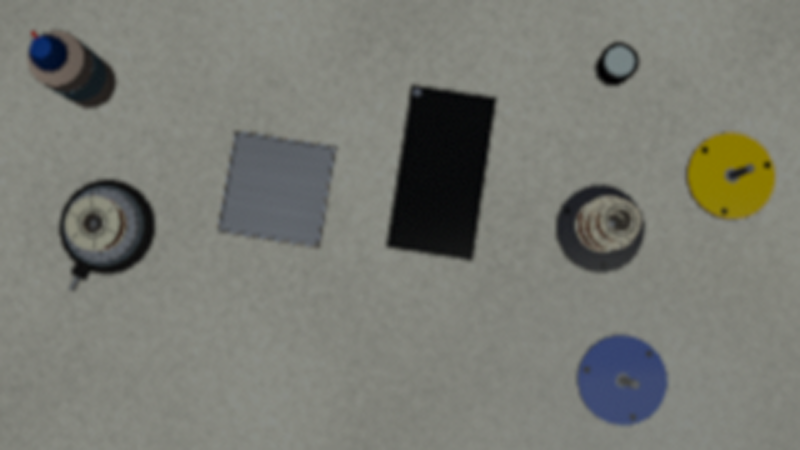

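View pics/scene_crop.png

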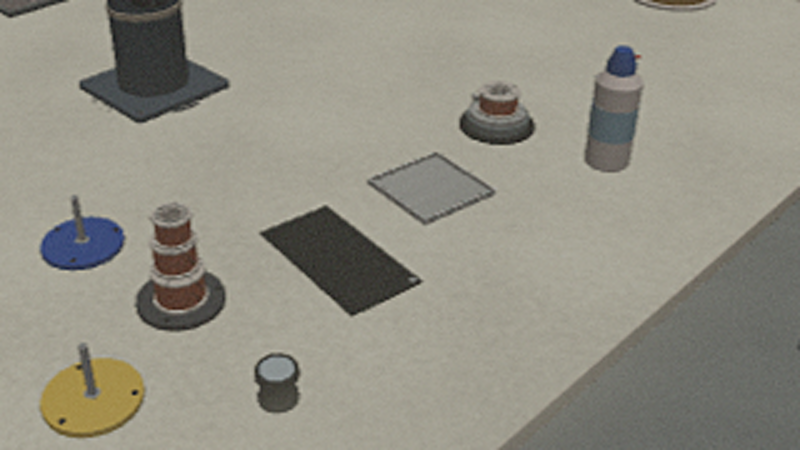

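The top view shows three possible storage stands. The dark one at (400,211) carries the three spools. The blue one at (409,272) and the yellow one at (452,190) are bare, so they are the look-alikes. The enlarged crop confirms the dark one. I'm moving to the inspection stand for a wrist look.

```bash
python3 -m crank '[[0.045,-0.025,0.01,0,0,0.054,1],[0.045,-0.025,0.01,0,0,0.053,1],[0.045,-0.025,0,0,0,0,1],[0.045,-0.025,0,0,0,0,1],[0.045,-0.025,0,0,0,0,1],[0.045,-0.025,0,0,0,0,1],[0.045,-0.025,0,0,0,0,1],[0.02,-0.025,0,0,0,0,1],[0,0,0,0,0,0,1],[0,0,0,0,0,0,1]]'
python3 - <<'E'
from h import *
print(camera_info("wrist")['pose'])
im=grab_frame("wrist");cv2.imwrite("pics/w1.png",im[:,:,::-1])
cam=K("wrist")
for r in regions_of("flat_spool_mid","wrist")[:3]+regions_of("inspection_stand","wrist")[:2]:
    v,u=r['position']; ys,xs=np.nonzero(r['region']); print(round(r['score'],2),u,v,(xs.min(),xs.max(),ys.min(),ys.max()),atz("wrist",u,v,.047,cam))
E
```

```text
time_s: 2.25
tool_pos: [0.4605, 0.3125, 0.2276]
tcp_rot: [3.141, -0.001, 2.985]
contact_force: [-0.2, -0.3, -0.3]
width: 0.0854
[[ 1.56423784e-01 -9.34450272e-01 -3.19897309e-01  3.77786740e-01]
 [ 9.87690011e-01  1.47924351e-01  5.08608791e-02  3.25839890e-01]
 [-2.06360414e-04 -3.23915228e-01  9.46086086e-01  3.93359299e-01]
 [ 0.00000000e+00  0.00000000e+00  0.00000000e+00  1.00000000e+00]]
0.93 319.9 214.9 (np.int64(288), np.int64(346), np.int64(180), np.int64(242)) [0.51375145 0.31030215 0.047     ]
0.57 318.9 178.5 (np.int64(271), np.int64(362), np.int64(133), np.int64(236)) [0.4697503  0.31584354 0.047     ]
```

View pics/w1.png

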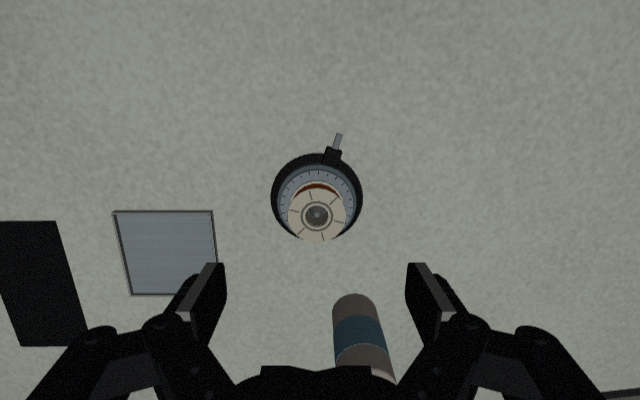

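```bash
cat >> h.py <<'E'
def topface(n,u0,v0,R,zt,pic=None,white=None,cam=None,im=None):
    """bright low-saturation blob near u0,v0 -> ellipse fit of outer hull -> world at zt"""
    cam=cam or K(n)
    im=grab_frame(n) if im is None else im
    x0,y0=max(0,int(u0-R)),max(0,int(v0-R)); c=im[y0:int(v0+R),x0:int(u0+R)]
    b=cv2.GaussianBlur(c,(3,3),0).astype(int)
    m=(b.min(2)>(white or 125))
    cv2.imwrite(f"pics/{pic}.png",np.hstack([cv2.resize(c[:,:,::-1],None,fx=4,fy=4,interpolation=cv2.INTER_CUBIC),cv2.cvtColor(cv2.resize(m.astype(np.uint8)*255,None,fx=4,fy=4),cv2.COLOR_GRAY2BGR)]))
    return cam,im,c,(x0,y0)
E
python3 - <<'E'
from h import *
cam,im,c,o=topface("wrist",317,205,48,.064,"c1",140)
for v in (190,200,210,214,220,230,240): print(v,[tuple(int(k) for k in im[v,u]) for u in range(285,352,6)])
E
```

```text
190 [(101, 110, 114), (99, 106, 110), (139, 136, 124), (56, 35, 21), (124, 119, 109), (140, 137, 122), (124, 120, 110), (60, 27, 6), (128, 122, 109), (99, 108, 113), (102, 109, 113), (61, 71, 78)]
200 [(101, 107, 112), (127, 124, 110), (143, 141, 128), (139, 136, 123), (132, 131, 118), (144, 140, 127), (141, 137, 125), (141, 138, 126), (87, 88, 84), (104, 101, 91), (98, 106, 110), (85, 94, 98)]
210 [(99, 108, 111), (105, 101, 93), (143, 140, 128), (91, 93, 87), (47, 50, 48), (66, 65, 64), (63, 62, 63), (120, 120, 109), (140, 139, 127), (142, 140, 126), (100, 108, 112), (83, 90, 94)]
214 [(102, 106, 111), (143, 138, 125), (136, 134, 121), (138, 133, 121), (54, 54, 54), (87, 94, 100), (53, 53, 50), (143, 140, 126), (141, 140, 125), (142, 140, 127), (104, 111, 117), (64, 76, 79)]
220 [(73, 77, 78), (140, 137, 124), (141, 137, 125), (137, 133, 122), (58, 56, 50), (57, 55, 48), (51, 50, 42), (141, 136, 124), (126, 121, 110), (143, 139, 125), (104, 111, 115), (5, 12, 12)]
230 [(7, 10, 9), (142, 138, 126), (142, 138, 124), (138, 133, 122), (70, 75, 70), (100, 101, 92), (73, 77, 71), (140, 137, 125), (144, 141, 128), (138, 134, 120), (12, 10, 9), (134, 141, 131)]
240 [(133, 138, 131), (132, 137, 129), (135, 140, 132), (142, 139, 127), (142, 140, 126), (141, 136, 123), (114, 111, 102), (142, 139, 124), (128, 131, 123), (129, 136, 129), (135, 142, 133), (135, 140, 131)]
```

View pics/c1.png

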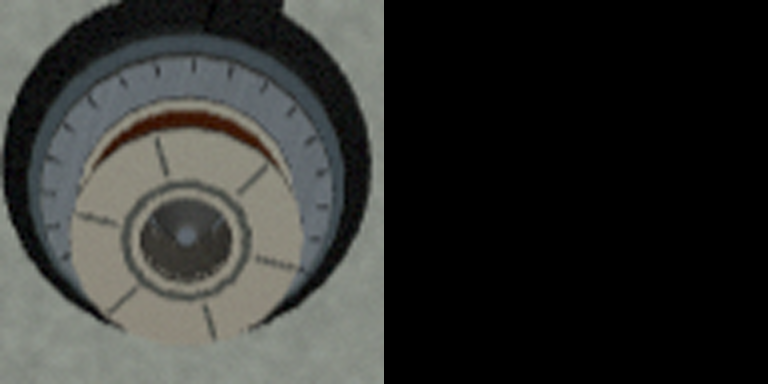

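```bash
python3 - <<'E'
from h import *
print(atz("wrist",315.5,215.8,.06),atz("wrist",315.6,216.5,.064),state()['tool_pos'])
c=atz("wrist",315.6,216.5,.064)
print([proj("wrist",c+np.array(d)) for d in ((0,.033,0),(0,-.033,0),(.033,0,0),(-.033,0,0))])
for z,(u,v) in ((.03,(269+186/4,157+190/4)),): print(atz("wrist",u,v,z))
E
```

```text
[0.50859803 0.30670345 0.06      ] [0.50786723 0.30692892 0.064     ] [0.459324   0.31401159 0.22803357]
[(np.float64(344.7529160448794), np.float64(212.31964277977582)), (np.float64(286.71410904823443), np.float64(220.6420673875962)), (np.float64(319.945399018223), np.float64(242.66779650825907)), (np.float64(310.9873365807939), np.float64(188.72274934736873))]
[0.50577986 0.30714605 0.03      ]
```

```bash
python3 -m crank '[[0.025,-0.004,-0.02,0,0,0,1],[0.024,-0.003,-0.03,0,0,0,1],[0,0,-0.04,0,0,0,1],[0,0,-0.02,0,0,0,1],[0,0,0,0,0,0,1],[0,0,0,0,0,0,1]]'
python3 - <<'E'
from h import *
print(state()['tool_pos'])
im=grab_frame("wrist");cv2.imwrite("pics/w2.png",im[:,:,::-1])
E
```

```text
time_s: 3.05
tool_pos: [0.5085, 0.3068, 0.1182]
tcp_rot: [-3.142, -0.0, 2.988]
contact_force: [-0.5, 0.9, 1.2]
width: 0.0855
[0.50852658 0.30678363 0.11819717]
```

View pics/w2.png

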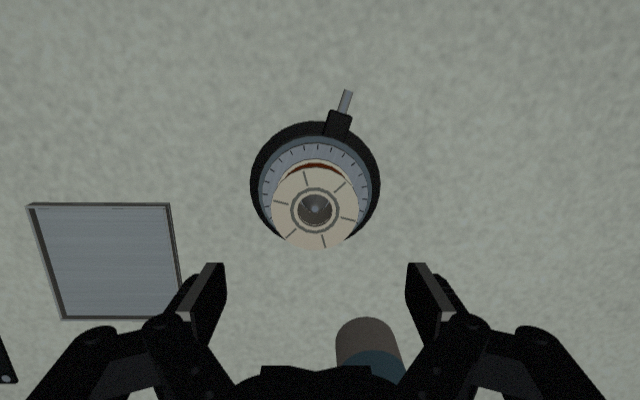

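```bash
python3 - <<'E'
from h import *
cam=K("wrist"); c=cv2.imread("pics/w2.png")[150:260,250:380]; cv2.imwrite("pics/c2.png",cv2.resize(c,None,fx=5,fy=5,interpolation=cv2.INTER_CUBIC))
s=state();print(s['tool_pos'],s['tcp_rot'])
print(proj("wrist",s['tool_pos']), atz("wrist",315,208.5,.06),atz("wrist",315,208.5,.064))
E
```

```text
[0.50953642 0.30706985 0.11959619] [3.14015946e+00 2.12691482e-03 2.98809709e+00]
(np.float64(315.0678352185274), np.float64(243.80620912916908)) [0.51000273 0.30694589 0.06      ] [0.50851427 0.30717808 0.064     ]
```

View pics/c2.png

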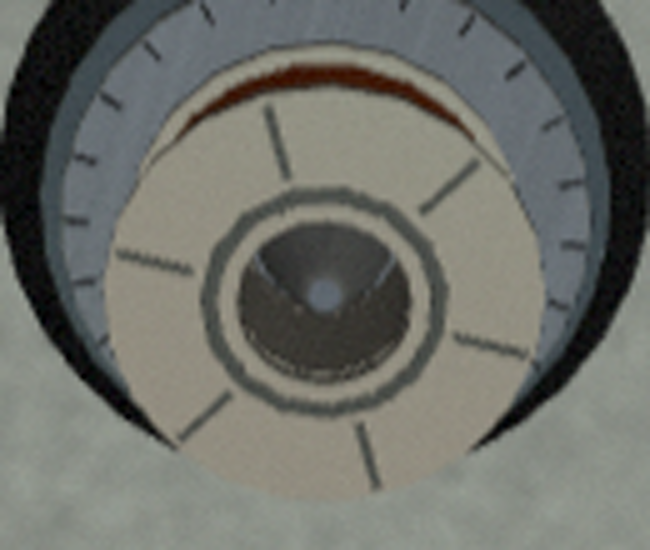

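```bash
python3 -m crank '[[0,0,-0.03,0,0,0,1],[0,0,-0.03,0,0,0,1],[0,0,-0.01,0,0,0,1],[0,0,-0.009,0,0,0,1],[0,0,0,0,0,0,0.5],[0,0,0,0,0,0,0],[0,0,0,0,0,0,0],[0,0,0,0,0,0,0],[0,0,0,0,0,0,0]]'
```

```text
time_s: 4.0
tool_pos: [0.5112, 0.3064, 0.0417]
tcp_rot: [3.14, 0.004, 2.987]
contact_force: [-0.6, 0.5, 4.4]
width: 0.0126
```

```bash
python3 - <<'E'
from h import *
s=state();print(s['tool_pos'],s['width'],s['contact_force'])
cv2.imwrite("pics/w3.png",grab_frame("wrist")[:,:,::-1])
im=grab_frame("scene")[90:250,320:480,::-1];cv2.imwrite("pics/s3.png",cv2.resize(im,None,fx=3.7,fy=3.7,interpolation=cv2.INTER_CUBIC))
E
```

```text
[0.51116893 0.30638251 0.04170206] 0.01257575459990452 [-0.55734693  0.49915624  4.36499357]
```

View pics/w3.png

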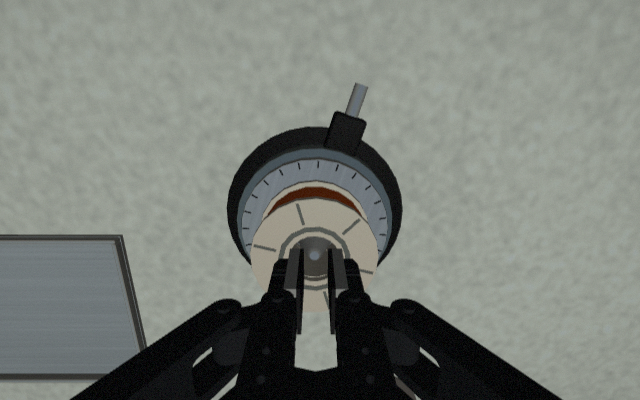

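View pics/s3.png

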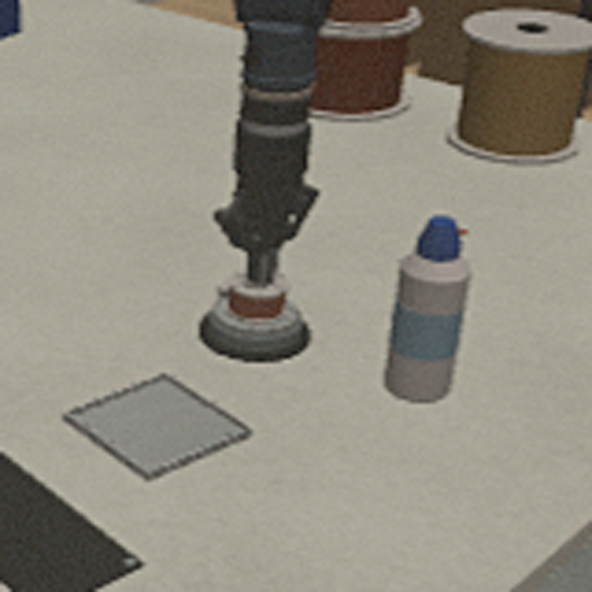

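```bash
python3 -m crank '[[0,0,0,0,0,0,0.17],[0,0,0.004,0,0,0,0.17],[0,0,0.008,0,0,0,0.17]]'; python3 - <<'E'
from h import *
print(state()['contact_force'])
im=grab_frame("wrist")[170:350,220:420,::-1];cv2.imwrite("pics/w4.png",cv2.resize(im,None,fx=3.3,fy=3.3,interpolation=cv2.INTER_CUBIC))
E
```

```text
time_s: 4.4
tool_pos: [0.5082, 0.3055, 0.0498]
tcp_rot: [-3.14, -0.003, 2.987]
contact_force: [-0.3, 0.6, -0.1]
width: 0.0151
[-0.3319429   0.62722703 -0.07023494]
```

View pics/w4.png

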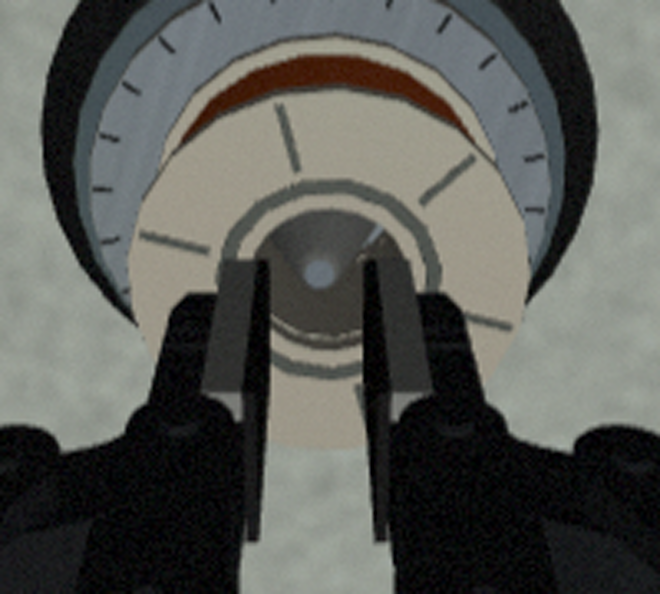

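```bash
python3 - <<'E'
from h import *
s=state();p=s['tool_pos'];print(p,s['joints'])
for dz in (0,.01,.02,.03):
  for dx in (-.011,0,.011):
    print(dz,dx,np.round([proj("wrist",p+[dx,d,dz]) for d in(-.0075,.0075)],1).tolist())
E
```

```text
[0.50917978 0.30621894 0.05192122] [4.28275433e-01 2.48002967e-01 9.67494510e-03 1.33233939e+00
 5.87661839e-04 5.83072982e-01]
0 -0.011 [[299.2, 228.5], [325.1, 224.8]]
0 0 [[302.4, 245.6], [327.8, 242.0]]
0 0.011 [[305.5, 262.0], [330.5, 258.6]]
0.01 -0.011 [[298.3, 236.1], [325.6, 232.2]]
0.01 0 [[301.7, 253.9], [328.5, 250.2]]
0.01 0.011 [[305.0, 271.1], [331.3, 267.5]]
0.02 -0.011 [[297.3, 244.5], [326.2, 240.4]]
0.02 0 [[300.9, 263.2], [329.3, 259.3]]
0.02 0.011 [[304.4, 281.1], [332.2, 277.3]]
0.03 -0.011 [[296.1, 254.0], [326.9, 249.7]]
0.03 0 [[300.0, 273.6], [330.1, 269.5]]
0.03 0.011 [[303.7, 292.4], [333.2, 288.4]]
```

```bash
python3 -m crank '[[0,0,0.03,0,0,0,0.17],[0,0,0.03,0,0,0,0.6],[0,0,0,0,0,0,1],[0,0,0,0,0,0,1],[0,0,0,0,0,0,1],[0,0,-0.03,0,0,0,1],[0,0,-0.03,0,0,0,1],[0,0,-0.014,0,0,0,1],[0,0,0,0,0,0,1],[0,0,0,0,0,0,1],[0,0,0,0,0,0,1]]'; python3 - <<'E'
from h import *
print(state()['contact_force'])
im=grab_frame("wrist")[:,:,::-1];cv2.imwrite("pics/w5.png",im)
im=grab_frame("scene")[90:250,320:480,::-1];cv2.imwrite("pics/s5.png",cv2.resize(im,None,fx=3.7,fy=3.7,interpolation=cv2.INTER_CUBIC))
E
```

```text
time_s: 5.55
tool_pos: [0.5104, 0.3066, 0.0385]
tcp_rot: [3.14, 0.002, 2.987]
contact_force: [0.6, 0.7, 1.1]
width: 0.0853
[0.61778129 0.70204964 1.08294858]
```

View pics/w5.png

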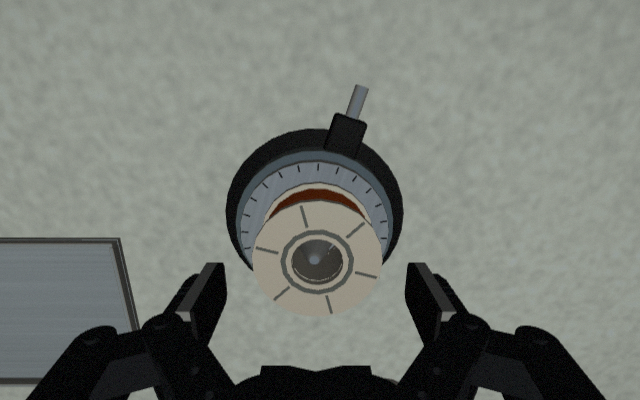

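View pics/s5.png

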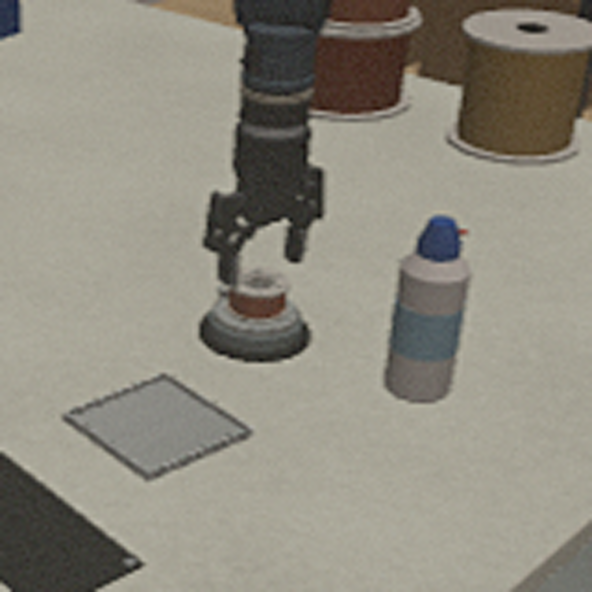

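```bash
python3 - <<'E'
from h import *
for y,x in((-.048,-.007),(.048,.007)):
  for z in(.03,.05,.06,.07,.08,.09): print(y,z,np.round(proj("scene",[.510+x,.3066+y,z]),1))
E
```

```text
-0.048 0.03 [379.8 176.5]
-0.048 0.05 [380.1 172. ]
-0.048 0.06 [380.3 169.7]
-0.048 0.07 [380.5 167.4]
-0.048 0.08 [380.6 165. ]
-0.048 0.09 [380.8 162.7]
0.048 0.03 [397.8 169.5]
0.048 0.05 [398.2 165.1]
0.048 0.06 [398.4 162.8]
0.048 0.07 [398.7 160.5]
0.048 0.08 [398.9 158.3]
0.048 0.09 [399.1 155.9]
```

The scene view shows the open fingertips about 33 mm above the reported TCP, so they were above the spool when they closed. I'm going lower, checking the force as I go.

```bash
python3 -m crank '[[-0.001,0,-0.01,0,0,0,1],[0,0,-0.01,0,0,0,1],[0,0,-0.005,0,0,0,1],[0,0,0,0,0,0,1],[0,0,0,0,0,0,1],[0,0,0,0,0,0,1]]'; python3 - <<'E'
from h import *
s=state();print(s['contact_force'],s['tool_pos'])
im=grab_frame("wrist")[:,:,::-1];cv2.imwrite("pics/w6.png",im)
im=grab_frame("scene")[90:250,320:480,::-1];cv2.imwrite("pics/s6.png",cv2.resize(im,None,fx=3.7,fy=3.7,interpolation=cv2.INTER_CUBIC))
E
```

```text
time_s: 6.25
tool_pos: [0.5085, 0.3061, 0.012]
tcp_rot: [3.141, 0.0, 2.987]
contact_force: [0.5, 0.0, -0.3]
width: 0.0855
[ 0.54057888  0.01294281 -0.25450308] [0.50846594 0.30612056 0.01200792]
```

View pics/w6.png

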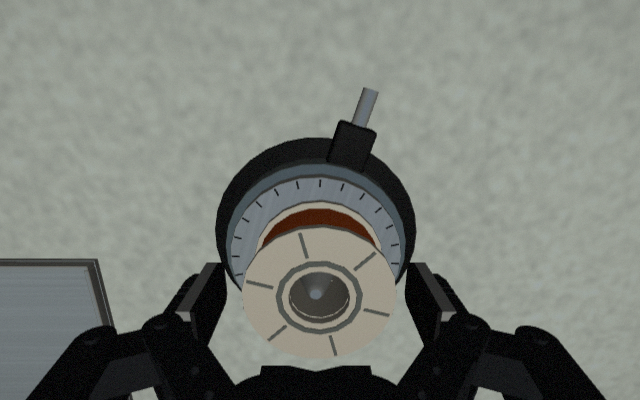

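View pics/s6.png

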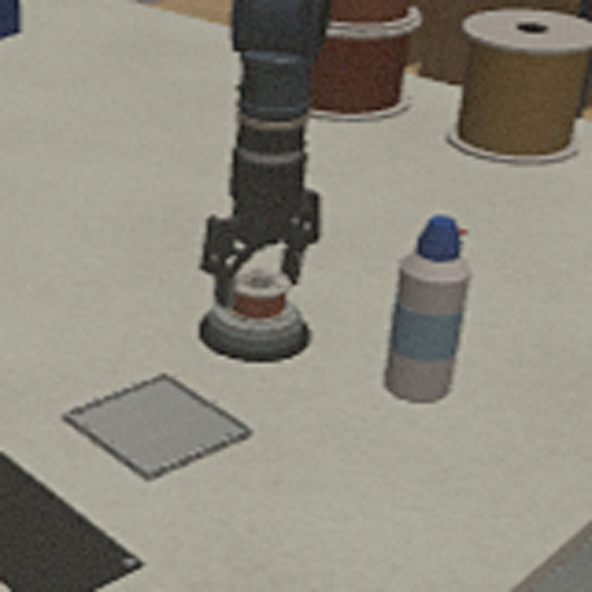

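```bash
python3 -m crank '[[0,0,0,0,0,0,0.6],[0,0,0,0,0,0,0.3],[0,0,0,0,0,0,0],[0,0,0,0,0,0,0]]'; python3 - <<'E'
from h import *
s=state();print(s['contact_force'],s['tool_pos'],s['width'])
im=grab_frame("wrist")[:,:,::-1];cv2.imwrite("pics/w7.png",im)
E
```

```text
time_s: 6.75
tool_pos: [0.5091, 0.3065, 0.0131]
tcp_rot: [3.14, 0.002, 2.987]
contact_force: [-0.4, 0.3, 6.1]
width: 0.0644
[-0.44730613  0.3389842   6.12204939] [0.50914352 0.30648078 0.0130693 ] 0.06443825997774535
```

View pics/w7.png

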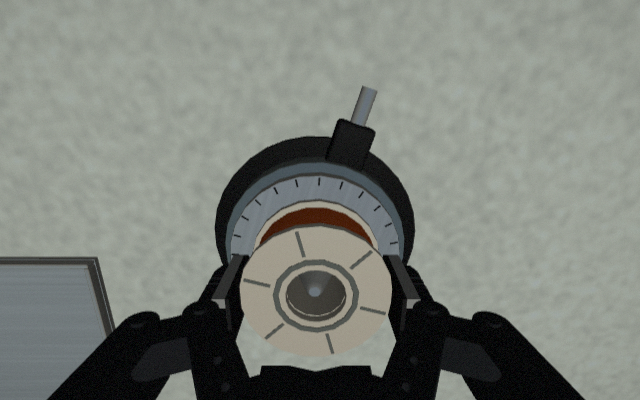

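```bash
python3 - <<'E'
from h import *
f=lambda x,y,z:np.round(atz("top",x/2.5+160-.3,y/2.5+120-.3,z),4)
print("tray",[f(*p,.01) for p in((236,131),(337,147),(320,247),(219,232))],f(278,189.2,.01))
print("mat",[f(*p,.004) for p in((412,86),(496,98),(472,259),(388,245))],f(442,172,.004))
print("stor",f(600,228,.01),"insp",f(107,226,.01))
E
```

```text
tray [array([0.6287, 0.1456, 0.01  ]), array([0.6088, 0.018 , 0.01  ]), array([0.4829, 0.0377, 0.01  ]), array([0.501 , 0.1642, 0.01  ])] [0.5551 0.0913 0.01  ]
mat [array([ 0.6884, -0.076 ,  0.004 ]), array([ 0.6733, -0.1824,  0.004 ]), array([ 0.4693, -0.1516,  0.004 ]), array([ 0.4862, -0.0468,  0.004 ])] [ 0.5785 -0.1141  0.004 ]
stor [ 0.5084 -0.3102  0.01  ] insp [0.5078 0.3048 0.01  ]
```

```bash
python3 -m crank '[[0,0,0.01,0,0,0,0],[0,0,0.02,0,0,0,0],[0,0,0.03,0,0,0,0],[0,0,0.02,0,0,0,0],[0.01,-0.045,0,0,0,0,0],[0.01,-0.045,0,0,0,0,0],[0.01,-0.045,0,0,0,0,0],[0.01,-0.045,0,0,0,0,0],[0.006,-0.035,-0.01,0,0,0,0],[0,0,-0.03,0,0,0,0],[0,0,-0.03,0,0,0,0],[0,0,-0.015,0,0,0,0],[0,0,-0.01,0,0,0,0],[0,0,0,0,0,0,0],[0,0,0,0,0,0,0]]'; python3 - <<'E'
from h import *
s=state();print(s['contact_force'],s['tool_pos'],s['width'])
im=grab_frame("wrist")[:,:,::-1];cv2.imwrite("pics/w8.png",im)
im=grab_frame("scene")[130:290,270:430,::-1];cv2.imwrite("pics/s8.png",cv2.resize(im,None,fx=3.7,fy=3.7,interpolation=cv2.INTER_CUBIC))
E
```

```text
time_s: 8.3
tool_pos: [0.5549, 0.0914, -0.0023]
tcp_rot: [3.141, 0.001, 2.988]
contact_force: [0.3, 0.2, -2.2]
width: 0.0648
[ 0.34790281  0.22225603 -2.22243504] [ 0.55491943  0.09141134 -0.00231159] 0.06480662545882093
```

View pics/w8.png

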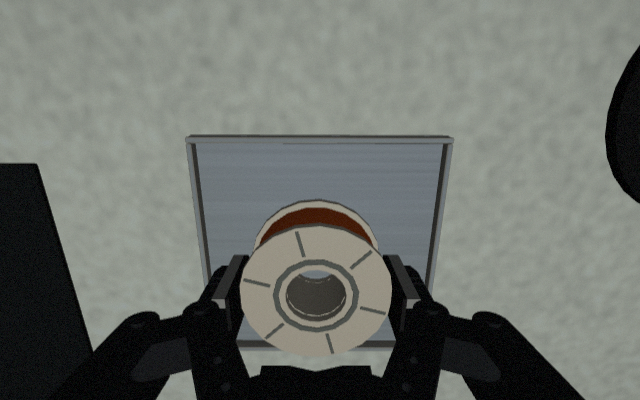

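View pics/s8.png

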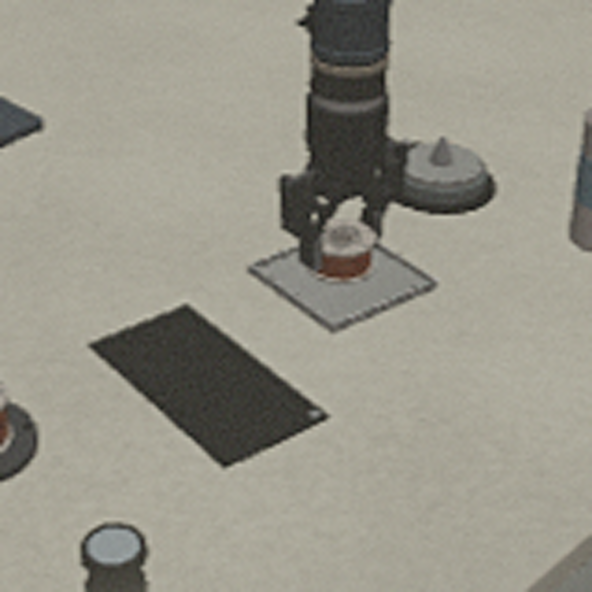

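```bash
python3 -m crank '[[0,0,-0.006,0,0,0,0],[0,0,-0.004,0,0,0,0],[0,0,-0.002,0,0,0,0],[0,0,0,0,0,0,0],[0,0,0,0,0,0,0]]'
```

```text
time_s: 8.9
tool_pos: [0.5546, 0.0911, -0.0139]
tcp_rot: [3.141, 0.001, 2.987]
contact_force: [-3.7, 0.5, 4.5]
width: 0.0646
```

```bash
python3 -m crank '[[0,0,0,0,0,0,0.9],[0,0,0,0,0,0,0.95],[0,0,0.03,0,0,0,0.95],[0,0,0.05,0,0,0,1],[0,0,0.05,0,0,0,1],[0,-0.03,0.04,0,0,0,1],[0,-0.03,0.04,0,0,0,1],[-0.02,-0.045,0.01,0,0,0,1],[-0.02,-0.045,0,0,0,0,1],[-0.02,-0.045,0,0,0,0,1],[-0.02,-0.045,0,0,0,0,1],[-0.01,-0.045,0,0,0,0,1],[0,-0.045,0,0,0,0,1],[0,-0.045,0,0,0,0,1],[0,-0.026,0,0,0,0,1],[0,0,0,0,0,0,1],[0,0,0,0,0,0,1]]'; python3 - <<'E'
from h import *
s=state();print(s['contact_force'],s['tool_pos'],s['width'])
cam=K("wrist")
im=grab_frame("wrist")[:,:,::-1];cv2.imwrite("pics/w9.png",im)
p=s['tool_pos'];print([[round(x,1) for x in proj("wrist",[.508,-.310,z],cam)] for z in(.01,.054,.094,.13)])
E
```

```text
time_s: 10.6
tool_pos: [0.4641, -0.3101, 0.2041]
tcp_rot: [3.141, -0.001, 2.985]
contact_force: [-0.1, 0.4, -0.5]
width: 0.0854
[-0.06042499  0.37485849 -0.48964539] [ 0.46412058 -0.31008393  0.20413837] 0.08543461587218842
[[np.float64(320.9), np.float64(202.9)], [np.float64(321.6), np.float64(216.5)], [np.float64(322.4), np.float64(232.2)], [np.float64(323.3), np.float64(250.0)]]
```

View pics/w9.png

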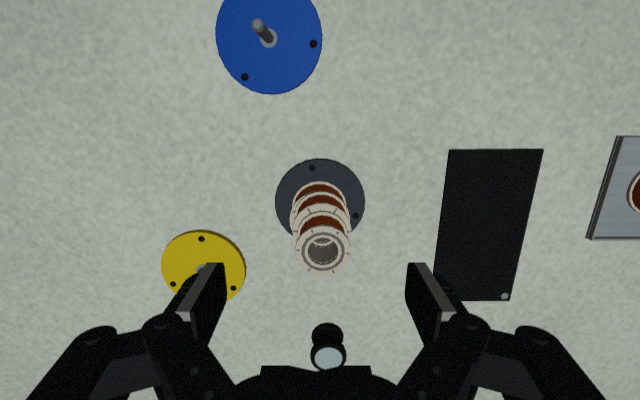

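```bash
python3 - <<'E'
import cv2
c=cv2.imread("pics/w9.png")[150:285,250:390]; cv2.imwrite("pics/c9.png",cv2.resize(c,None,fx=5,fy=5,interpolation=cv2.INTER_CUBIC)[:600])
E
```

```text
(no output)
```

View pics/c9.png

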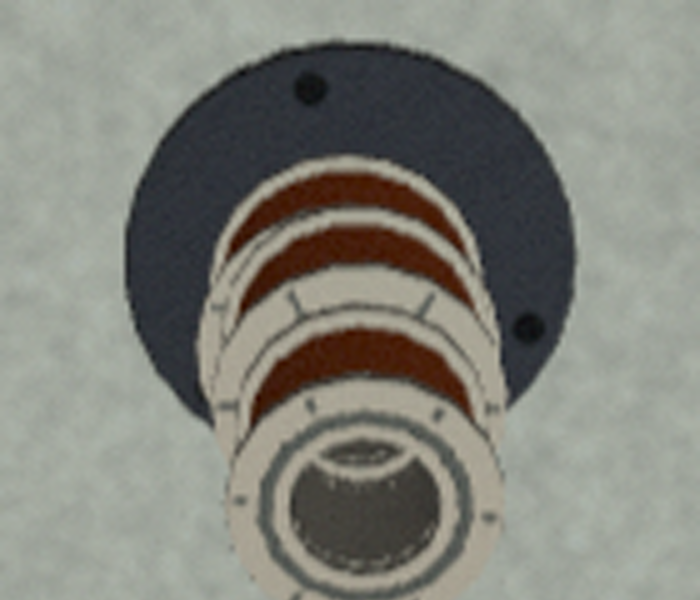

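```bash
python3 -m crank '[[0.025,0,-0.01,0,0,0,1],[0.02,0,-0.02,0,0,0,1],[0,0,-0.03,0,0,0,1],[0,0,-0.03,0,0,0,1],[0,0,-0.025,0,0,0,1],[0,0,-0.011,0,0,0,1],[0,0,0,0,0,0,1],[0,0,0,0,0,0,1]]'; python3 - <<'E'
from h import *
s=state();print(s['contact_force'],s['tool_pos'],s['width'])
im=grab_frame("wrist")[:,:,::-1];cv2.imwrite("pics/w10.png",im)
im=grab_frame("scene")[150:300,190:340,::-1];cv2.imwrite("pics/s10.png",cv2.resize(im,None,fx=4,fy=4,interpolation=cv2.INTER_CUBIC))
E
```

```text
time_s: 11.45
tool_pos: [0.5101, -0.3095, 0.08]
tcp_rot: [-3.141, 0.002, 2.988]
contact_force: [1.2, -0.1, -0.5]
width: 0.0853
[ 1.21843002 -0.05894306 -0.524137  ] [ 0.51005096 -0.30951413  0.08004186] 0.08526830849043553
```

View pics/w10.png

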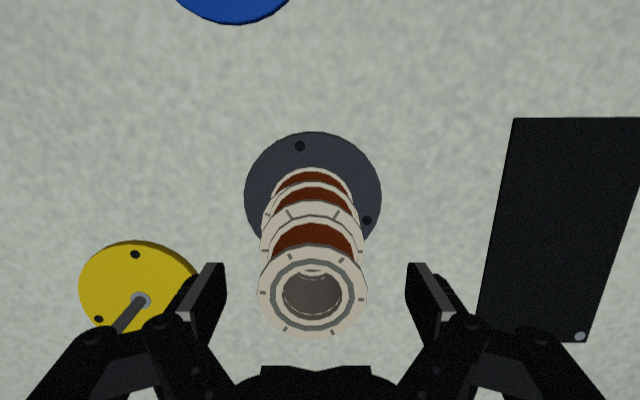

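View pics/s10.png

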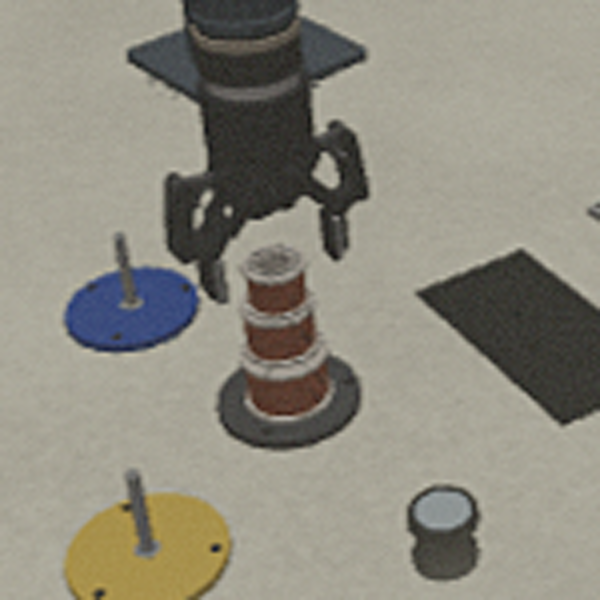

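```bash
python3 -m crank '[[0,-0.001,0,0,0,0,1],[0,0,0,0,0,0,0.6],[0,0,0,0,0,0,0.4],[0,0,0,0,0,0,0],[0,0,0,0,0,0,0],[0,0,0,0,0,0,0]]'; python3 - <<'E'
from h import *
s=state();print(s['contact_force'],s['tool_pos'],s['width'])
im=grab_frame("wrist")[:,:,::-1];cv2.imwrite("pics/w11.png",im)
im=grab_frame("scene")[150:300,190:340,::-1];cv2.imwrite("pics/s11.png",cv2.resize(im,None,fx=4,fy=4,interpolation=cv2.INTER_CUBIC))
E
```

```text
time_s: 12.15
tool_pos: [0.5098, -0.3112, 0.0795]
tcp_rot: [-3.141, 0.001, 2.987]
contact_force: [0.3, -0.4, 3.6]
width: 0.0465
[ 0.33692739 -0.41613645  3.58162662] [ 0.50975871 -0.31123405  0.07951285] 0.046500748585239365
```

View pics/w11.png

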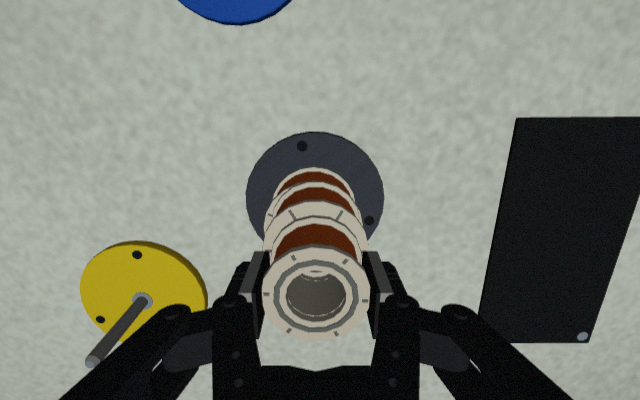

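View pics/s11.png

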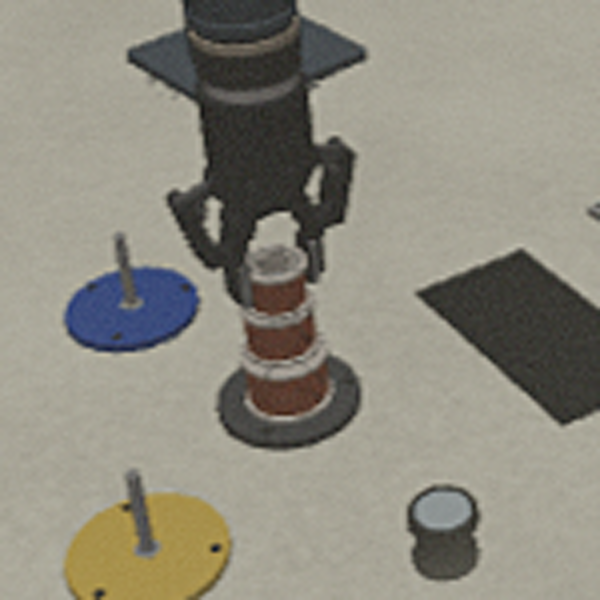

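```bash
python3 -m crank '[[0,0,0.01,0,0,0,0],[0,0,0.02,0,0,0,0],[0.01,0.02,0,0,0,0,0],[0.025,0.035,0,0,0,0,0],[0.025,0.04,0,0,0,0,0],[0.025,0.04,0,0,0,0,0],[0.025,0.034,-0.01,0,0,0,0],[0.01,0.02,-0.02,0,0,0,0],[0,0,-0.03,0,0,0,0],[0,0,-0.025,0,0,0,0],[0,0,-0.015,0,0,0,0],[0,0,-0.01,0,0,0,0],[0,0,-0.004,0,0,0,0],[0,0,0,0,0,0,0],[0,0,0,0,0,0,0]]'; python3 - <<'E'
from h import *
s=state();print(s['contact_force'],s['tool_pos'],s['width'])
im=grab_frame("wrist")[:,:,::-1];cv2.imwrite("pics/w12.png",im)
E
```

```text
time_s: 13.75
tool_pos: [0.6304, -0.1223, -0.0037]
tcp_rot: [-3.141, 0.003, 2.986]
contact_force: [0.1, -0.3, -1.2]
width: 0.0461
[ 0.07434965 -0.28810195 -1.22517936] [ 0.63040783 -0.12234823 -0.00371873] 0.046148381710564734
```

View pics/w12.png

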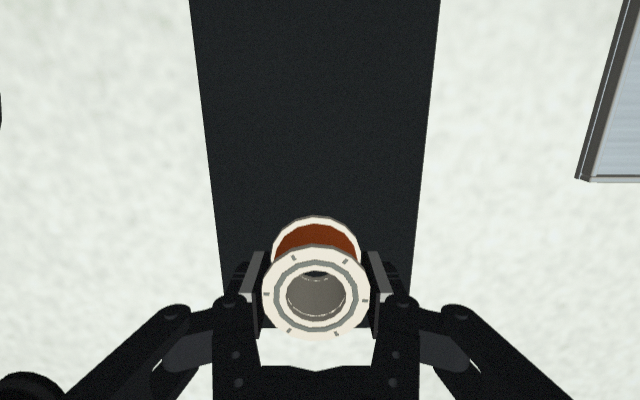

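```bash
python3 -m crank '[[0,0,-0.004,0,0,0,0],[0,0,-0.002,0,0,0,0],[0,0,-0.001,0,0,0,0],[0,0,0,0,0,0,0],[0,0,0,0,0,0,0]]'
```

```text
time_s: 14.3
tool_pos: [0.63, -0.122, -0.0105]
tcp_rot: [-3.141, 0.002, 2.987]
contact_force: [-2.1, 0.8, 4.8]
width: 0.0461
```

```bash
python3 -m crank '[[0,0,0,0,0,0,0.8],[0,0,0,0,0,0,1],[0,0,0.02,0,0,0,1],[0,0,0.04,0,0,0,1],[0,0,0.04,0,0,0,1],[-0.02,-0.03,0.03,0,0,0,1],[-0.025,-0.04,0,0,0,0,1],[-0.025,-0.04,0,0,0,0,1],[-0.025,-0.04,0,0,0,0,1],[-0.026,-0.039,0,0,0,0,1],[0,0,0,0,0,0,1],[0,0,0,0,0,0,1]]'; python3 - <<'E'
from h import *
cam=K("wrist");s=state();print(s['contact_force'],s['tool_pos'],s['width'])
im=grab_frame("wrist")[:,:,::-1];cv2.imwrite("pics/w13.png",im)
print([[round(x,1) for x in proj("wrist",[.508,-.310,z],cam)] for z in(.01,.054,.094,.13)])
E
```

```text
time_s: 15.5
tool_pos: [0.5076, -0.3116, 0.1173]
tcp_rot: [3.141, -0.0, 2.984]
contact_force: [0.8, 0.6, 0.1]
width: 0.0854
[0.81174187 0.56509486 0.10036886] [ 0.50756425 -0.31163739  0.11728295] 0.08544628516565095
[[np.float64(317.0), np.float64(189.8)], [np.float64(317.3), np.float64(206.6)], [np.float64(317.7), np.float64(227.8)], [np.float64(318.2), np.float64(254.7)]]
```

View pics/w13.png

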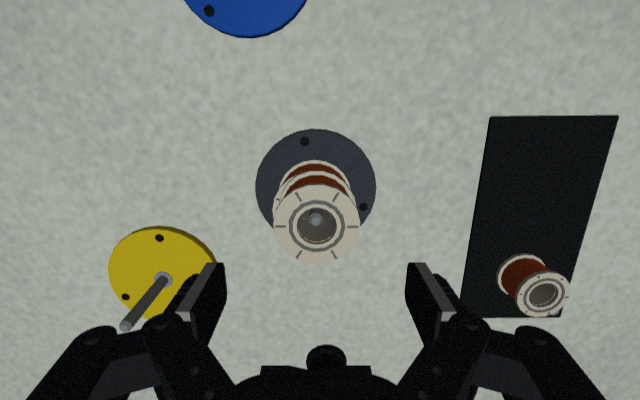

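```bash
python3 - <<'E'
from h import *
c=cv2.imread("pics/w13.png")[120:270,245:385]; cv2.imwrite("pics/c13.png",cv2.resize(c,None,fx=4,fy=4,interpolation=cv2.INTER_CUBIC))
for u,v,z in((316.5,224.5,.094),(316,218.5,.08),(316,186,.01)):print(atz("wrist",u,v,z))
E
```

```text
[ 0.50626796 -0.30943378  0.094     ]
[ 0.50774046 -0.3099614   0.08      ]
[ 0.50495567 -0.30936484  0.01      ]
```

View pics/c13.png

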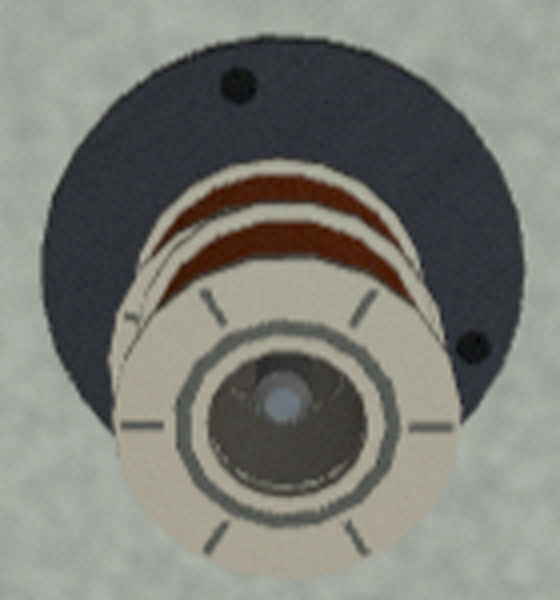

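```bash
python3 -m crank '[[0,0.001,-0.03,0,0,0,1],[0,0,-0.03,0,0,0,1],[0,0,-0.015,0,0,0,1],[0,0,-0.005,0,0,0,1],[0,0,0,0,0,0,1],[0,0,0,0,0,0,1],[0,0,0,0,0,0,0.7],[0,0,0,0,0,0,0.5],[0,0,0,0,0,0,0],[0,0,0,0,0,0,0],[0,0,0,0,0,0,0]]'; python3 - <<'E'
from h import *
s=state();print(s['contact_force'],s['tool_pos'],s['width'])
im=grab_frame("wrist")[:,:,::-1];cv2.imwrite("pics/w14.png",im)
im=grab_frame("scene")[150:300,190:340,::-1];cv2.imwrite("pics/s14.png",cv2.resize(im,None,fx=4,fy=4,interpolation=cv2.INTER_CUBIC))
E
```

```text
time_s: 16.65
tool_pos: [0.5095, -0.3107, 0.0395]
tcp_rot: [-3.14, 0.003, 2.987]
contact_force: [-0.2, -0.9, 5.4]
width: 0.055
[-0.20920193 -0.86206061  5.41179189] [ 0.50945458 -0.31071365  0.03953942] 0.05501346460595461
```

View pics/w14.png

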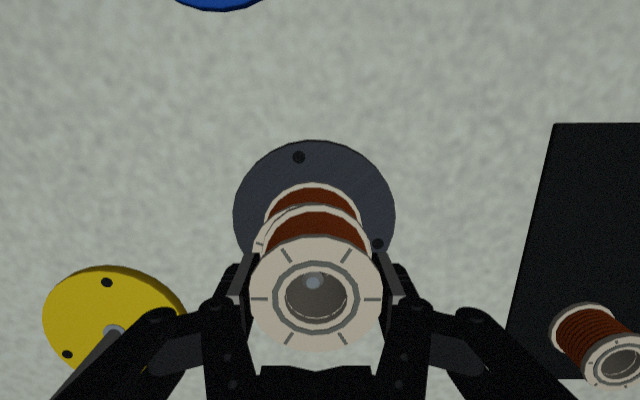

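View pics/s14.png

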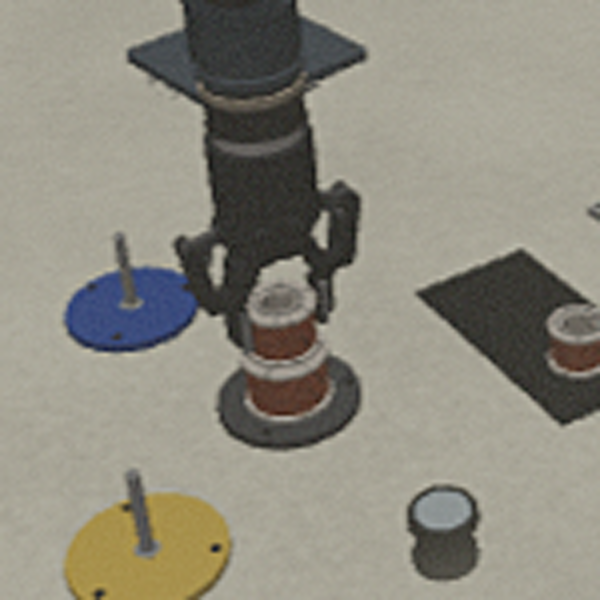

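```bash
python3 -m crank '[[0,0,0.01,0,0,0,0],[0,0,0.02,0,0,0,0],[0,0,0.02,0,0,0,0],[0,0.02,0,0,0,0,0],[0.003,0.04,0,0,0,0,0],[0.005,0.045,0,0,0,0,0],[0.005,0.045,0,0,0,0,0],[0.005,0.035,-0.01,0,0,0,0],[0,0.02,-0.02,0,0,0,0],[0,0,-0.03,0,0,0,0],[0,0,-0.02,0,0,0,0],[0,0,-0.01,0,0,0,0],[0,0,-0.004,0,0,0,0],[0,0,0,0,0,0,0],[0,0,0,0,0,0,0]]'; python3 - <<'E'
from h import *
s=state();print(s['contact_force'],s['tool_pos'],s['width'])
im=grab_frame("wrist")[:,:,::-1];cv2.imwrite("pics/w15.png",im)
E
```

```text
time_s: 18.25
tool_pos: [0.5273, -0.1054, -0.005]
tcp_rot: [-3.141, 0.002, 2.986]
contact_force: [0.9, -0.2, -1.8]
width: 0.0551
[ 0.92411976 -0.17134397 -1.79784334] [ 0.52732576 -0.1053687  -0.00503056] 0.055092434163769306
```

View pics/w15.png

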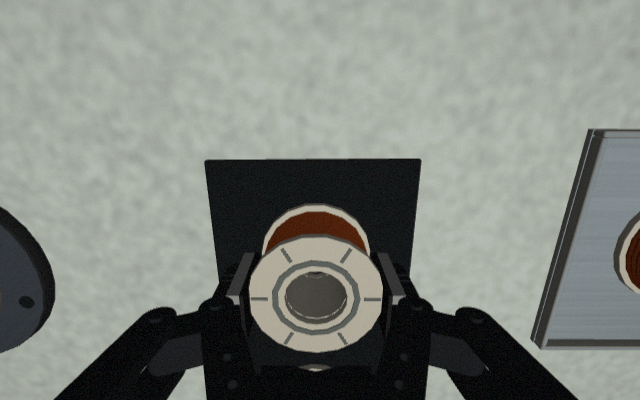

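```bash
python3 -m crank '[[0,0,-0.003,0,0,0,0],[0,0,-0.002,0,0,0,0],[0,0,-0.001,0,0,0,0],[0,0,0,0,0,0,0],[0,0,0,0,0,0,0]]'
```

```text
time_s: 18.8
tool_pos: [0.5272, -0.1051, -0.0105]
tcp_rot: [-3.141, 0.002, 2.987]
contact_force: [-0.6, 0.2, 5.1]
width: 0.0551
```

```bash
python3 -m crank '[[0,0,0,0,0,0,0.8],[0,0,0,0,0,0,1],[0,0,0.02,0,0,0,1],[0,0,0.04,0,0,0,1],[0,-0.01,0.04,0,0,0,1],[-0.004,-0.035,0.02,0,0,0,1],[-0.005,-0.04,0,0,0,0,1],[-0.005,-0.04,0,0,0,0,1],[-0.005,-0.04,0,0,0,0,1],[0,-0.04,0,0,0,0,1],[0,0,0,0,0,0,1],[0,0,0,0,0,0,1]]'; python3 - <<'E'
from h import *
cam=K("wrist");s=state();print(s['contact_force'],s['tool_pos'],s['width'])
im=grab_frame("wrist")[:,:,::-1];cv2.imwrite("pics/w16.png",im)
c=im[120:270,245:385]; cv2.imwrite("pics/c16.png",cv2.resize(c,None,fx=4,fy=4,interpolation=cv2.INTER_CUBIC))
print([[round(x,1) for x in proj("wrist",[.508,-.310,z],cam)] for z in(.01,.054,.08)])
print(regions_of("small_spool_mid","top")[:1] and 0)
im=grab_frame("top");cv2.imwrite("pics/t16.png",cv2.resize(im[120:300,160:480][:,:,::-1],None,fx=2.5,fy=2.5,interpolation=cv2.INTER_CUBIC))
E
```

```text
time_s: 20.0
tool_pos: [0.5069, -0.3104, 0.1071]
tcp_rot: [3.141, -0.001, 2.985]
contact_force: [0.1, 1.5, -0.0]
width: 0.0848
[ 0.08934613  1.47288946 -0.04674106] [ 0.50693094 -0.31038848  0.10711621] 0.08475564505292982
[[np.float64(315.8), np.float64(194.3)], [np.float64(315.9), np.float64(212.5)], [np.float64(315.9), np.float64(226.6)]]
0
```

View pics/c16.png

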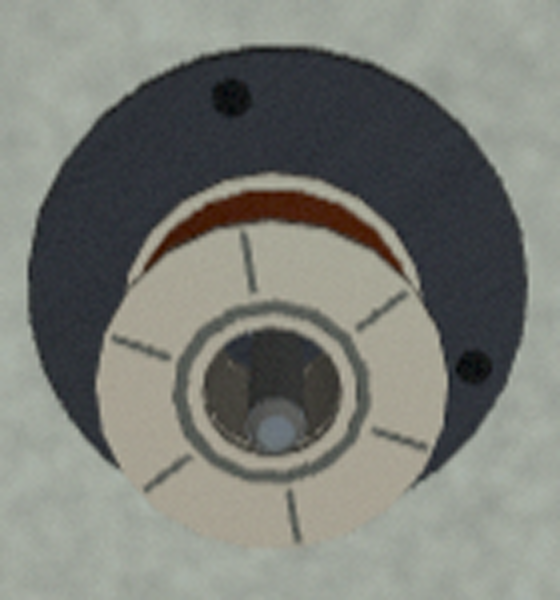

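View pics/t16.png

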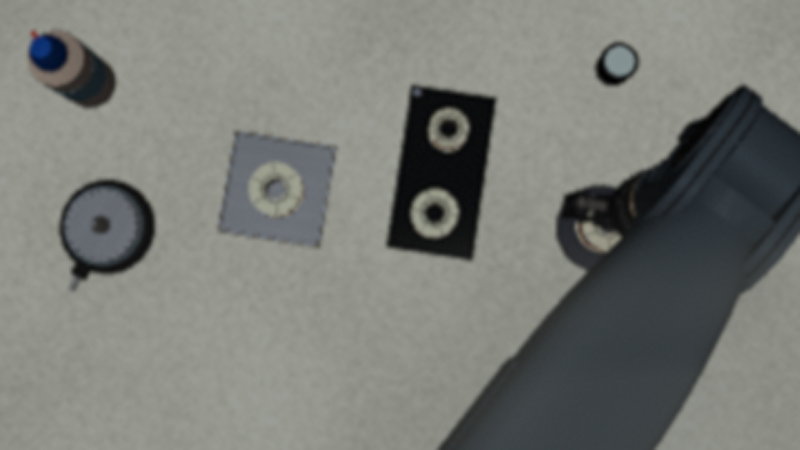

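```bash
python3 - <<'E'
from h import *
for u,v,z in((313,217.5,.054),(313.4,227.7,.08)):print(atz("wrist",u,v,z))
print(state()['tool_pos'])
im=grab_frame("wrist")
r=regions_of("large_spool_mid","wrist")[:1]
for q in r: print(q['score'],q['position'])
print(atz("wrist",313,217.5,.054))
E
```

```text
[ 0.51237702 -0.31091773  0.054     ]
[ 0.50925042 -0.30997185  0.08      ]
[ 0.50742488 -0.3085419   0.10755817]
0.73 [211.7, 304.4]
[ 0.51266754 -0.31088791  0.054     ]
```

```bash
python3 -m crank '[[0.004,-0.001,-0.03,0,0,0,1],[0,0,-0.03,0,0,0,1],[0,0,-0.02,0,0,0,1],[0,0,-0.01,0,0,0,1],[0,0,-0.005,0,0,0,1],[0,0,0,0,0,0,1],[0,0,0,0,0,0,1]]'; python3 - <<'E'
from h import *
s=state();print(s['contact_force'],s['tool_pos'],s['width'])
im=grab_frame("wrist")[:,:,::-1];cv2.imwrite("pics/w17.png",im)
im=grab_frame("scene")[150:300,190:340,::-1];cv2.imwrite("pics/s17.png",cv2.resize(im,None,fx=4,fy=4,interpolation=cv2.INTER_CUBIC))
E
```

```text
time_s: 20.95
tool_pos: [0.5123, -0.3113, 0.0143]
tcp_rot: [-3.14, 0.002, 2.987]
contact_force: [0.7, -0.8, 1.0]
width: 0.0855
[ 0.68465581 -0.84172428  0.96791233] [ 0.51234552 -0.31126583  0.0142511 ] 0.08549803525822798
```

View pics/w17.png

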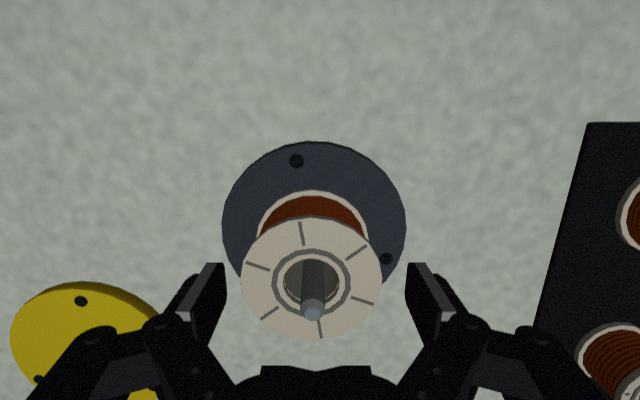

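View pics/s17.png

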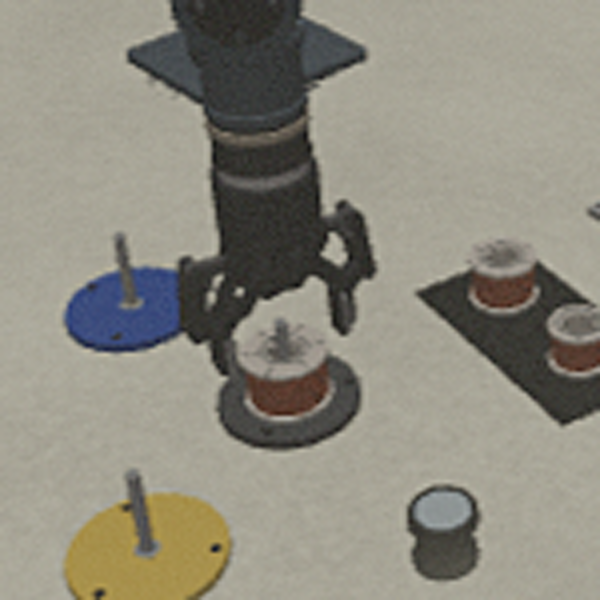

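```bash
python3 -m crank '[[0,-0.0015,-0.006,0,0,0,1],[0,0,-0.004,0,0,0,1],[0,0,0,0,0,0,1],[0,0,0,0,0,0,1],[0,0,0,0,0,0,0.8],[0,0,0,0,0,0,0.6],[0,0,0,0,0,0,0],[0,0,0,0,0,0,0],[0,0,0,0,0,0,0]]'; python3 - <<'E'
from h import *
s=state();print(s['contact_force'],s['tool_pos'],s['width'])
im=grab_frame("wrist")[:,:,::-1];cv2.imwrite("pics/w18.png",im)
c=im[200:380,220:410]; cv2.imwrite("pics/c18.png",cv2.resize(c,None,fx=3.3,fy=3.3,interpolation=cv2.INTER_CUBIC))
cam=K("wrist"); p=s['tool_pos']; print([proj("wrist",[p[0],p[1],z],cam) for z in (.054,.08)])
E
```

```text
time_s: 21.95
tool_pos: [0.5119, -0.3127, 0.0036]
tcp_rot: [-3.141, 0.001, 2.987]
contact_force: [-0.2, -0.6, 4.3]
width: 0.0642
[-0.24299219 -0.55654105  4.29535335] [ 0.51189795 -0.3126949   0.00359484] 0.06416160928196808
[(np.float64(314.9113603692865), np.float64(297.1721135051045)), (np.float64(314.70819451020196), np.float64(342.53286655117796))]
```

View pics/c18.png

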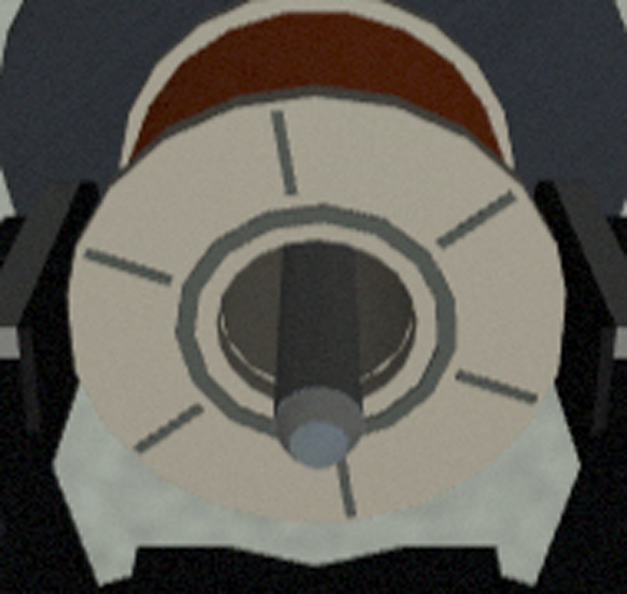

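```bash
python3 -m crank '[[0,0,0.01,0,0,0,0],[0,0,0.025,0,0,0,0],[0,0,0.03,0,0,0,0],[0,0,0.02,0,0,0,0],[0,0.02,0.005,0,0,0,0],[0,0.035,0,0,0,0,0],[0,0.045,0,0,0,0,0],[0,0.045,0,0,0,0,0],[0,0.045,0,0,0,0,0],[0,0.045,0,0,0,0,0],[0,0.045,0,0,0,0,0],[0,0.045,0,0,0,0,0],[0,0.045,0,0,0,0,0],[0,0.045,0,0,0,0,0],[0,0.045,0,0,0,0,0],[0,0.045,0,0,0,0,0],[0,0.045,0,0,0,0,0],[0,0.04,0,0,0,0,0],[-0.0035,0.029,0,0,0,0,0],[0,0,0,0,0,0,0]]'; python3 -m crank '[[0,0,0,0,0,0,0],[0,0,0,0,0,0,0]]'; python3 - <<'E'
from h import *
s=state();print(s['contact_force'],s['tool_pos'],s['width'])
cam=K("wrist")
im=grab_frame("wrist")[:,:,::-1];cv2.imwrite("pics/w19.png",im)
p=s['tool_pos']; print(proj("wrist",[.5085,.307,.06],cam),proj("wrist",[p[0],p[1],p[2]+.05],cam))
E
```

```text
time_s: 24.0
tool_pos: [0.5044, 0.3107, 0.0903]
tcp_rot: [-3.142, -0.005, 2.993]
contact_force: [-0.8, 0.7, -4.3]
width: 0.0641
time_s: 24.2
tool_pos: [0.5065, 0.3058, 0.0914]
tcp_rot: [-3.139, -0.003, 2.987]
contact_force: [-0.2, -0.5, -3.9]
width: 0.0642
[-0.22262328 -0.50545178 -3.87601222] [0.50653311 0.30580938 0.09136385] 0.0641580429837532
(np.float64(317.41376469083724), np.float64(225.09758202684276)) (np.float64(314.65959867930866), np.float64(296.2119801709632))
```

View pics/w19.png

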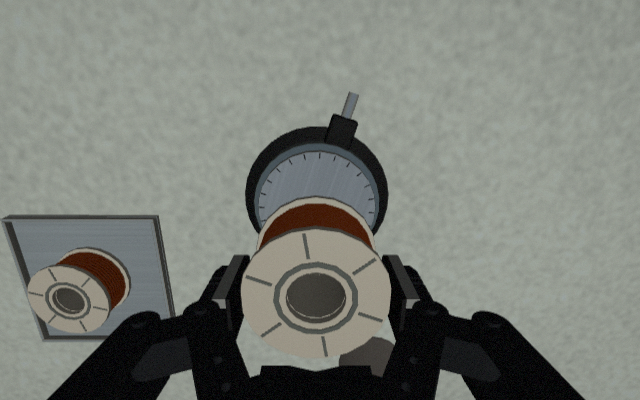

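```bash
python3 - <<'E'
from h import *
P=[];
for i in range(3):
    P.append(state()['tool_pos']); im=grab_frame("wrist")
P.append(state()['tool_pos']); print(np.round(P,4))
cam=K("wrist"); p=P[-1]
print([np.round(proj("wrist",[.5085+a,.307+b,.03],cam),1) for a,b in((0,-.045),(0,.045),(-.045,0))])
print([np.round(proj("wrist",[.5085+a,.307+b,.00],cam),1) for a,b in((0,-.06),(0,.06),(-.06,0))])
o=im.copy()[:,:,::-1].copy()
for R,z,c in((.045,.03,(0,255,0)),(.06,.0,(0,0,255)),(.06,.01,(255,0,255))):
    for t in np.linspace(0,2*np.pi,90):
        u,v=proj("wrist",[.5085+R*np.cos(t),.307+R*np.sin(t),z],cam); cv2.circle(o,(int(round(u)),int(round(v))),0,c,-1)
cv2.imwrite("pics/c19.png",cv2.resize(o[110:290,220:420],None,fx=4,fy=4,interpolation=cv2.INTER_NEAREST)[:600])
E
```

```text
[[0.507  0.3056 0.0918]
 [0.5074 0.3056 0.0921]
 [0.5077 0.3056 0.0924]
 [0.5079 0.3057 0.0926]]
[array([259.8, 215.7]), array([375.3, 198.6]), array([307.4, 149.7])]
[array([248.7, 205.4]), array([386.6, 184.7]), array([305.3, 124.6])]
```

View pics/c19.png

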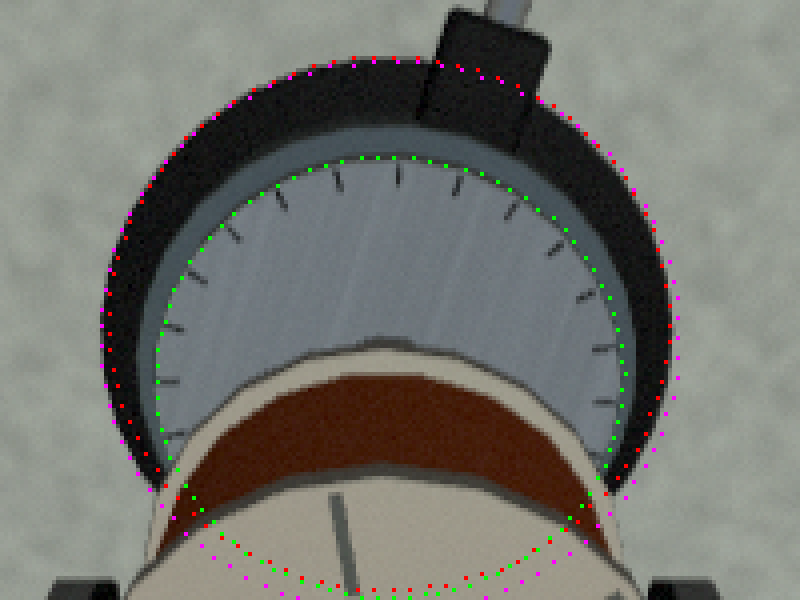

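```bash
python3 -m crank '[[0,0.0005,-0.02,0,0,0,0],[0,0,-0.02,0,0,0,0],[0,0,-0.008,0,0,0,0],[0,0,-0.005,0,0,0,0],[0,0,-0.005,0,0,0,0],[0,0,0,0,0,0,0],[0,0,0,0,0,0,0]]'; python3 - <<'E'
from h import *
s=state();print(s['contact_force'],s['tool_pos'],s['width'])
im=grab_frame("wrist")[:,:,::-1]
c=im[200:380,220:410]; cv2.imwrite("pics/c20.png",cv2.resize(c,None,fx=3.3,fy=3.3,interpolation=cv2.INTER_CUBIC))
E
```

```text
time_s: 25.1
tool_pos: [0.5084, 0.3074, 0.0355]
tcp_rot: [3.141, 0.001, 2.987]
contact_force: [-0.6, 0.7, -3.9]
width: 0.0645
[-0.56470443  0.66393924 -3.91384057] [0.50839451 0.30744424 0.03553123] 0.06452849972019767
```

View pics/c20.png

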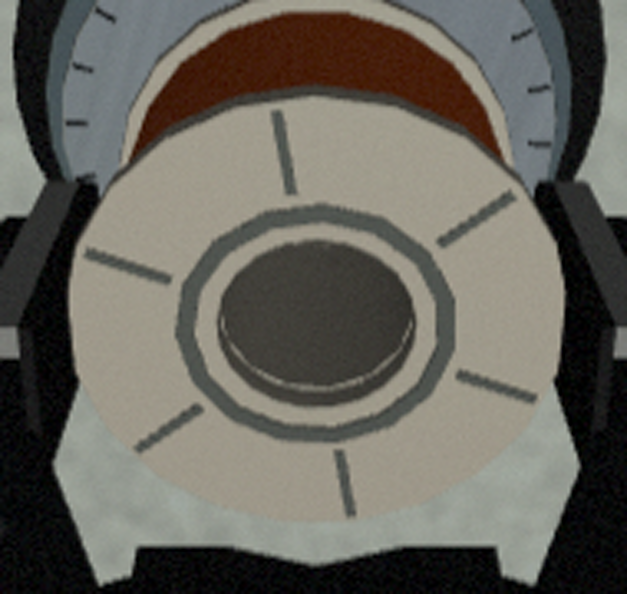

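```bash
python3 -m crank '[[0,0,-0.004,0,0,0,0],[0,0,-0.003,0,0,0,0],[0,0,0,0,0,0,0],[0,0,0,0,0,0,0]]'
```

```text
time_s: 25.55
tool_pos: [0.5076, 0.3072, 0.0274]
tcp_rot: [-3.141, -0.0, 2.987]
contact_force: [-0.3, 0.2, -4.0]
width: 0.0644
```

```bash
python3 -m crank '[[0,0,-0.002,0,0,0,0],[0,0,-0.002,0,0,0,0],[0,0,0,0,0,0,0],[0,0,0,0,0,0,0]]'; python3 -m crank '[[0,0,-0.001,0,0,0,0],[0,0,-0.001,0,0,0,0],[0,0,0,0,0,0,0],[0,0,0,0,0,0,0]]'
```

```text
time_s: 25.95
tool_pos: [0.5078, 0.3073, 0.0237]
tcp_rot: [3.142, 0.0, 2.987]
contact_force: [0.0, 0.8, -2.6]
width: 0.0643
time_s: 26.35
tool_pos: [0.5079, 0.3073, 0.0236]
tcp_rot: [3.141, 0.001, 2.987]
contact_force: [-2.6, -1.2, 4.7]
width: 0.0645
```

```bash
python3 -m crank '[[0,0,0,0,0,0,0.8],[0,0,0,0,0,0,1],[0,0,0,0,0,0,1],[0,0,0.02,0,0,0,1],[0,0,0.04,0,0,0,1],[-0.02,0,0.04,0,0,0,1],[0,0,0,0,0,0,1],[0,0,0,0,0,0,1]]'; python3 - <<'E'
from h import *
s=state();print(s['contact_force'],s['tool_pos'],s['width'])
cam=K("wrist");im=grab_frame("wrist");o=im[:,:,::-1].copy()
for R,z,c in((.045,.03,(0,255,0)),(.033,.074,(0,0,255)),(.033,.03,(255,0,255))):
    for t in np.linspace(0,2*np.pi,90):
        u,v=proj("wrist",[.5085+R*np.cos(t),.3067+R*np.sin(t),z],cam); cv2.circle(o,(int(round(u)),int(round(v))),0,c,-1)
cv2.imwrite("pics/c21.png",cv2.resize(o[140:290,220:410],None,fx=4,fy=4,interpolation=cv2.INTER_NEAREST))
im=grab_frame("scene")[120:240,330:450,::-1];cv2.imwrite("pics/s21.png",cv2.resize(im,None,fx=5,fy=5,interpolation=cv2.INTER_CUBIC))
E
```

```text
time_s: 27.15
tool_pos: [0.4891, 0.308, 0.1237]
tcp_rot: [3.139, 0.004, 2.987]
contact_force: [-1.5, 0.3, 0.0]
width: 0.0853
[-1.45129716  0.29082173  0.01925716] [0.48906503 0.30799688 0.1237212 ] 0.08532051341020228
```

View pics/c21.png

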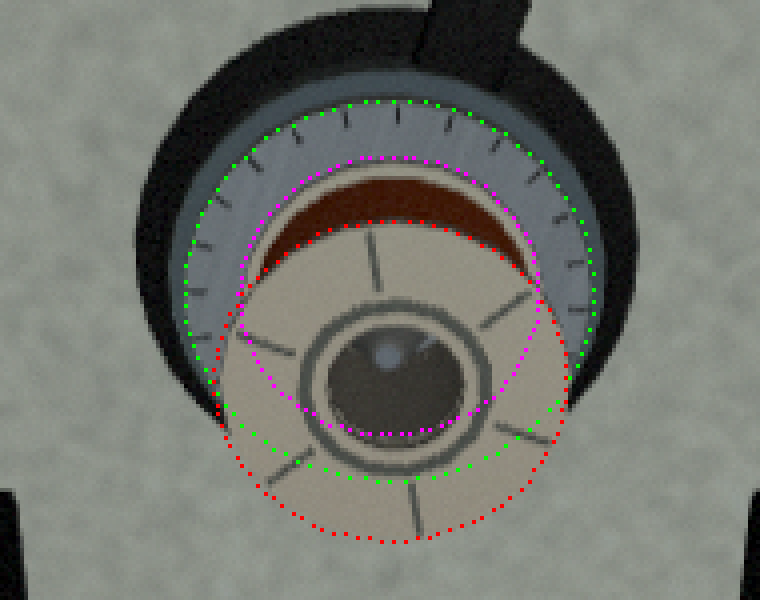

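View pics/s21.png

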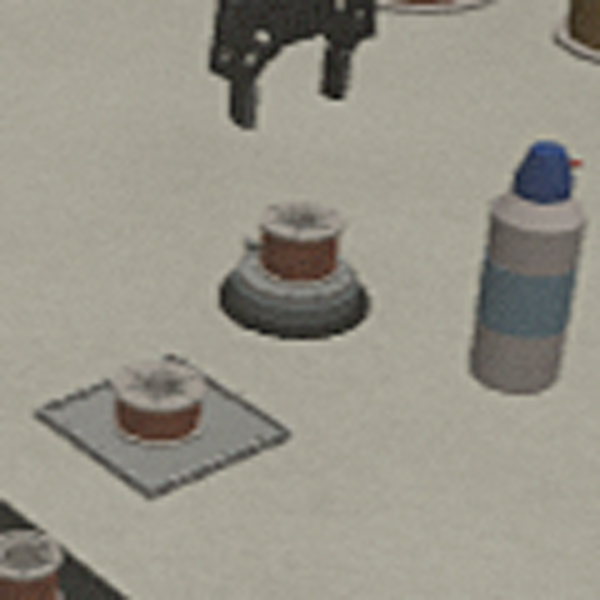

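```bash
python3 -m crank '[[0,-0.03,0,0,0,0,1],[0.005,-0.043,0,0,0,0,1],[0.005,-0.045,0,0,0,0,1],[0.005,-0.045,0,0,0,0,1],[0.005,-0.045,0,0,0,0,1],[0.005,-0.045,0,0,0,0,1],[0.005,-0.045,0,0,0,0,1],[0.005,-0.045,0,0,0,0,1],[0.003,-0.045,0,0,0,0,1],[0,-0.025,-0.02,0,0,0,1],[0,0,-0.03,0,0,0,1],[0,0,0,0,0,0,1],[0,0,0,0,0,0,1]]'; python3 - <<'E'
from h import *
cam=K("wrist");s=state();print(s['contact_force'],s['tool_pos'],s['width'])
im=grab_frame("wrist");o=im[:,:,::-1].copy()
for R,z,c in((.0285,.044,(0,0,255)),):
    for t in np.linspace(0,2*np.pi,90):
        u,v=proj("wrist",[.5272+R*np.cos(t),-.1052+R*np.sin(t),z],cam); cv2.circle(o,(int(round(u)),int(round(v))),0,c,-1)
cv2.imwrite("pics/w22.png",o)
E
```

```text
time_s: 28.55
tool_pos: [0.524, -0.1051, 0.0696]
tcp_rot: [3.141, -0.005, 2.987]
contact_force: [0.2, -0.7, -0.0]
width: 0.0856
[ 0.19719652 -0.72046059 -0.0060586 ] [ 0.52397312 -0.10513946  0.06956997] 0.0855783692304456
```

View pics/w22.png

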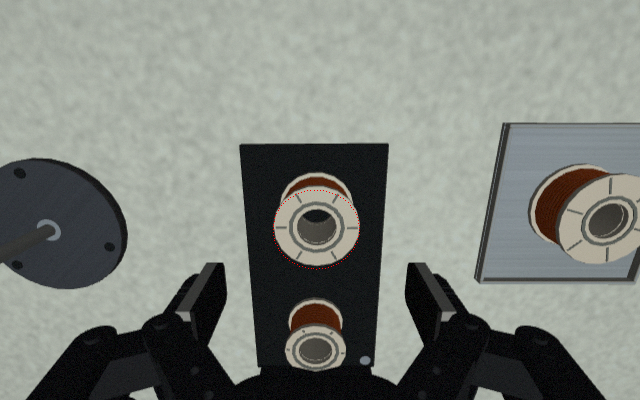

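```bash
python3 -m crank '[[0,0,-0.03,0,0,0,1],[0,0,-0.03,0,0,0,1],[0,0,-0.015,0,0,0,1],[0,0,-0.004,0,0,0,1],[0,0,0,0,0,0,1],[0,0,0,0,0,0,1],[0,0,0,0,0,0,0.7],[0,0,0,0,0,0,0.5],[0,0,0,0,0,0,0],[0,0,0,0,0,0,0],[0,0,0,0,0,0,0]]'; python3 - <<'E'
from h import *
cam=K("wrist");s=state();print(s['contact_force'],s['tool_pos'],s['width'])
im=grab_frame("wrist")[:,:,::-1]
c=im[200:380,220:410]; cv2.imwrite("pics/c23.png",cv2.resize(c,None,fx=3.3,fy=3.3,interpolation=cv2.INTER_CUBIC))
p=s['tool_pos'];print(proj("wrist",[p[0],p[1],.044],cam))
E
```

```text
time_s: 29.7
tool_pos: [0.5272, -0.1062, -0.0056]
tcp_rot: [-3.141, 0.003, 2.987]
contact_force: [0.2, -0.4, 6.0]
width: 0.0549
[ 0.18054231 -0.4255617   6.03577329] [ 0.52724341 -0.10624275 -0.00564107] 0.05494608605309271
(np.float64(314.8655434240493), np.float64(296.3676019501392))
```

View pics/c23.png

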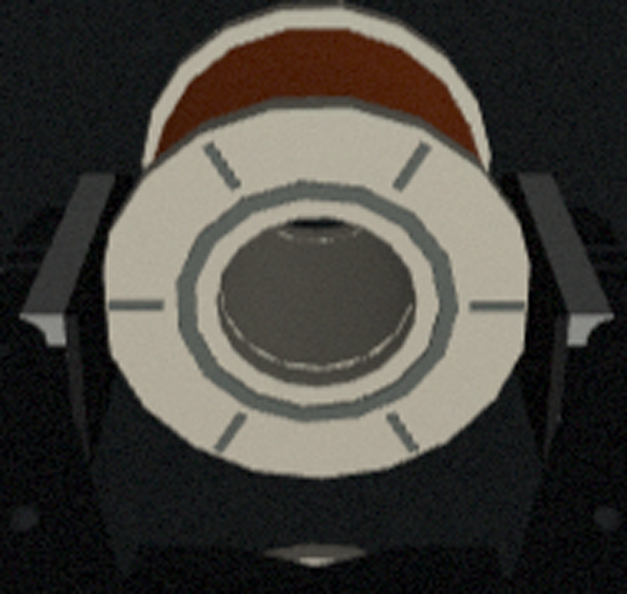

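```bash
python3 -m crank '[[0,0,0.01,0,0,0,0],[0,0,0.02,0,0,0,0],[0,0,0.03,0,0,0,0],[0,0,0.03,0,0,0,0],[0,-0.02,0.005,0,0,0,0],[-0.004,-0.04,0,0,0,0,0],[-0.005,-0.045,0,0,0,0,0],[-0.005,-0.045,0,0,0,0,0],[-0.002,-0.035,0,0,0,0,0],[0,-0.0195,0,0,0,0,0],[0,0,0,0,0,0,0],[0,0,0,0,0,0,0],[0,0,0,0,0,0,0]]'; python3 - <<'E'
from h import *
cam=K("wrist");s=state();print(s['contact_force'],s['tool_pos'],s['width'])
im=grab_frame("wrist");o=im[:,:,::-1].copy()
for R,z,c in((.055,.01,(0,255,0)),):
    for t in np.linspace(0,2*np.pi,90):
        u,v=proj("wrist",[.5085+R*np.cos(t),-.310+R*np.sin(t),z],cam); cv2.circle(o,(int(round(u)),int(round(v))),0,c,-1)
cv2.imwrite("pics/w24.png",o)
E
```

```text
time_s: 31.05
tool_pos: [0.5095, -0.3089, 0.0872]
tcp_rot: [3.14, -0.001, 2.988]
contact_force: [0.9, -0.0, -2.4]
width: 0.0549
[ 0.85604757 -0.0390753  -2.43830932] [ 0.50947071 -0.30890881  0.08719133] 0.05491752363176023
```

View pics/w24.png

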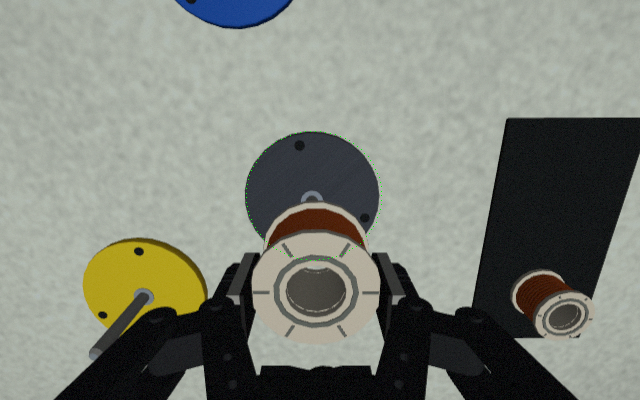

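```bash
python3 -m crank '[[0.001,-0.001,-0.015,0,0,0,0],[0,0,-0.02,0,0,0,0],[0,0,-0.025,0,0,0,0],[0,0,-0.015,0,0,0,0],[0,0,-0.006,0,0,0,0],[0,0,0,0,0,0,0],[0,0,0,0,0,0,0]]';python3 -m crank '[[0,0,-0.004,0,0,0,0],[0,0,-0.003,0,0,0,0],[0,0,0,0,0,0,0],[0,0,0,0,0,0,0]]'
```

```text
time_s: 31.8
tool_pos: [0.5115, -0.3116, 0.0076]
tcp_rot: [-3.141, 0.001, 2.987]
contact_force: [-0.1, 0.7, -1.7]
width: 0.0545
time_s: 32.2
tool_pos: [0.5114, -0.3117, 0.0004]
tcp_rot: [-3.141, 0.001, 2.987]
contact_force: [0.5, -0.8, -0.8]
width: 0.0552
```

```bash
python3 -m crank '[[0,0,-0.001,0,0,0,0],[0,0,-0.001,0,0,0,0],[0,0,0,0,0,0,0],[0,0,0,0,0,0,0]]'
```

```text
time_s: 32.6
tool_pos: [0.5114, -0.3118, 0.0004]
tcp_rot: [-3.141, 0.002, 2.987]
contact_force: [-2.4, 1.8, 8.7]
width: 0.0549
```

```bash
python3 -m crank '[[0,0,0,0,0,0,0.8],[0,0,0,0,0,0,1],[0,0,0,0,0,0,1],[0,0,0.03,0,0,0,1],[0,0,0.04,0,0,0,1],[-0.02,0,0.05,0,0,0,1],[0,0,0,0,0,0,1],[0,0,0,0,0,0,1]]'; python3 - <<'E'
from h import *
cam=K("wrist");s=state();print(s['contact_force'],s['tool_pos'],s['width'])
im=grab_frame("wrist");o=im[:,:,::-1].copy()
for R,z,c in((.055,.01,(0,255,0)),(.0285,.05,(0,0,255)),(.005,.08,(255,0,0))):
    for t in np.linspace(0,2*np.pi,90):
        u,v=proj("wrist",[.5085+R*np.cos(t),-.310+R*np.sin(t),z],cam); cv2.circle(o,(int(round(u)),int(round(v))),0,c,-1)
cv2.imwrite("pics/c25.png",cv2.resize(o[120:270,230:420],None,fx=4,fy=4,interpolation=cv2.INTER_NEAREST))
E
```

```text
time_s: 33.4
tool_pos: [0.4933, -0.3123, 0.1162]
tcp_rot: [-3.139, 0.004, 2.986]
contact_force: [0.8, 0.5, -0.1]
width: 0.085
[ 0.8089631   0.48179308 -0.1246369 ] [ 0.49326381 -0.31228493  0.116218  ] 0.08501013520356589
```

View pics/c25.png

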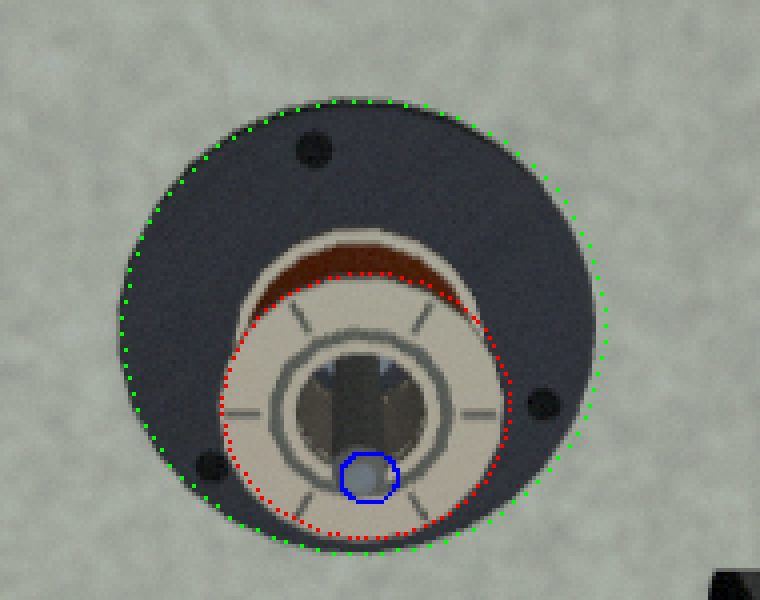

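```bash
python3 -m crank '[[0.015,0.02,0,0,0,0,1],[0.025,0.035,0,0,0,0,1],[0.03,0.04,0,0,0,0,1],[0.03,0.04,0,0,0,0,1],[0.025,0.035,0,0,0,0,1],[0.012,0.02,-0.02,0,0,0,1],[0,0,-0.03,0,0,0,1],[0,0,0,0,0,0,1],[0,0,0,0,0,0,1],[0,0,0,0,0,0,1]]'; python3 - <<'E'
from h import *
cam=K("wrist");s=state();print(s['contact_force'],s['tool_pos'],s['width'])
im=grab_frame("wrist");o=im[:,:,::-1].copy()
for R,z,c in((.024,.04,(0,0,255)),):
    for t in np.linspace(0,2*np.pi,90):
        u,v=proj("wrist",[.630+R*np.cos(t),-.122+R*np.sin(t),z],cam); cv2.circle(o,(int(round(u)),int(round(v))),0,c,-1)
cv2.imwrite("pics/w26.png",o)
E
```

```text
time_s: 34.45
tool_pos: [0.6294, -0.122, 0.0647]
tcp_rot: [-3.141, 0.0, 2.986]
contact_force: [-0.4, -0.9, -0.0]
width: 0.0852
[-0.42220199 -0.91186278 -0.04479905] [ 0.62935138 -0.12195148  0.06470815] 0.08520442402167767
```

View pics/w26.png

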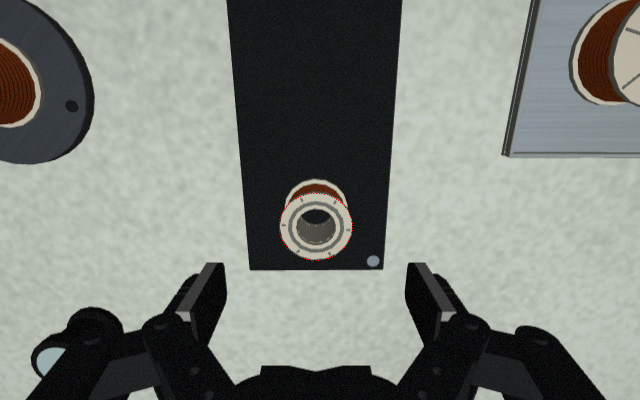

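```bash
python3 -m crank '[[0,0,-0.03,0,0,0,1],[0,0,-0.025,0,0,0,1],[0,0,-0.012,0,0,0,1],[0,0,-0.005,0,0,0,1],[0,0,0,0,0,0,1],[0,0,0,0,0,0,1],[0,0,0,0,0,0,0.7],[0,0,0,0,0,0,0.4],[0,0,0,0,0,0,0],[0,0,0,0,0,0,0],[0,0,0,0,0,0,0]]'; python3 - <<'E'
from h import *
cam=K("wrist");s=state();print(s['contact_force'],s['tool_pos'],s['width'])
im=grab_frame("wrist")[:,:,::-1]
c=im[200:380,220:410]; cv2.imwrite("pics/c27.png",cv2.resize(c,None,fx=3.3,fy=3.3,interpolation=cv2.INTER_CUBIC))
p=s['tool_pos'];print(proj("wrist",[p[0],p[1],.040],cam),proj("wrist",[p[0]+.01,p[1],.040],cam))
E
```

```text
time_s: 35.6
tool_pos: [0.6304, -0.1215, -0.0064]
tcp_rot: [-3.141, 0.003, 2.987]
contact_force: [-0.5, 0.2, 4.4]
width: 0.046
[-0.49065202  0.16200821  4.44806847] [ 0.63039558 -0.1215328  -0.00643183] 0.04595338375081344
(np.float64(314.939090654695), np.float64(291.7810837066386)) (np.float64(318.35390229953174), np.float64(310.28408246892064))
```

View pics/c27.png

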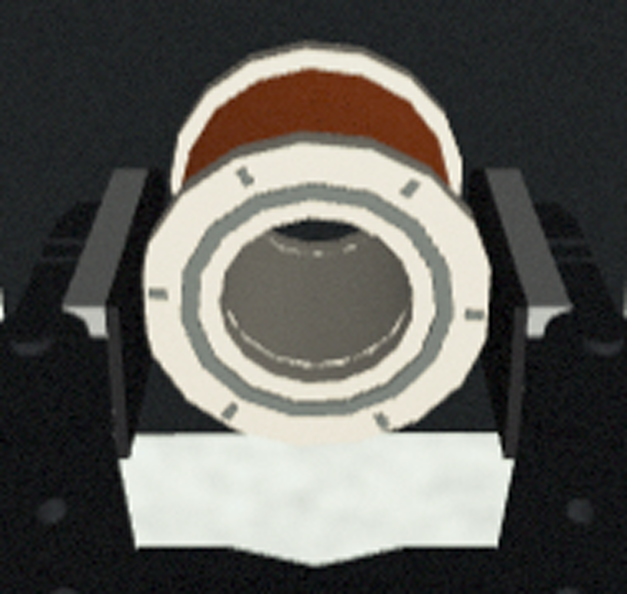

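```bash
python3 -m crank '[[0,0,0.01,0,0,0,0],[0,0,0.02,0,0,0,0],[0,0,0.03,0,0,0,0],[0,0,0.03,0,0,0,0],[-0.015,-0.0225,0,0,0,0,0],[-0.025,-0.04,0,0,0,0,0],[-0.027,-0.042,0,0,0,0,0],[-0.025,-0.04,0,0,0,0,0],[-0.02,-0.03,0,0,0,0,0],[-0.01,-0.015,0,0,0,0,0],[0,0,0,0,0,0,0],[0,0,0,0,0,0,0],[0,0,0,0,0,0,0]]'; python3 - <<'E'
from h import *
for i in range(2): im=grab_frame("wrist")
cam=K("wrist");s=state();print(s['contact_force'],s['tool_pos'],s['width'])
im=grab_frame("wrist");o=im[:,:,::-1].copy()
for R,z,c in((.055,.01,(0,255,0)),):
    for t in np.linspace(0,2*np.pi,90):
        u,v=proj("wrist",[.5085+R*np.cos(t),-.310+R*np.sin(t),z],cam); cv2.circle(o,(int(round(u)),int(round(v))),0,c,-1)
cv2.imwrite("pics/w28.png",o)
E
```

```text
time_s: 36.95
tool_pos: [0.5075, -0.3096, 0.0818]
tcp_rot: [3.141, -0.001, 2.988]
contact_force: [-0.4, 0.6, -1.1]
width: 0.0456
[ 0.11870009 -0.42469152 -0.34217333] [ 0.50781663 -0.30956332  0.08194416] 0.0458858334396839
```

View pics/w28.png

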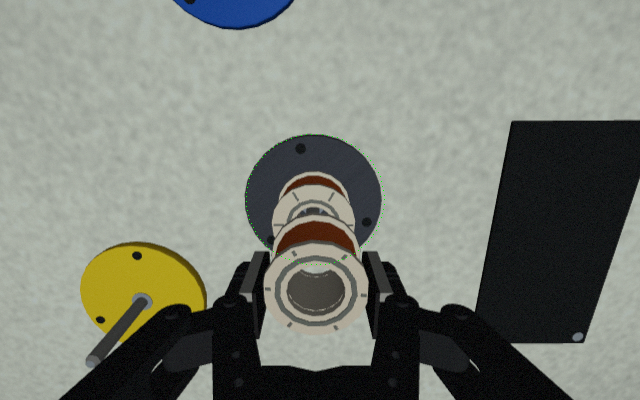

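```bash
python3 -m crank '[[0.0005,-0.0005,-0.01,0,0,0,0],[0,0,-0.015,0,0,0,0],[0,0,-0.008,0,0,0,0],[0,0,-0.005,0,0,0,0],[0,0,0,0,0,0,0],[0,0,0,0,0,0,0]]';python3 -m crank '[[0,0,-0.003,0,0,0,0],[0,0,-0.002,0,0,0,0],[0,0,0,0,0,0,0],[0,0,0,0,0,0,0]]'
```

```text
time_s: 37.7
tool_pos: [0.5077, -0.3113, 0.044]
tcp_rot: [3.141, -0.0, 2.987]
contact_force: [0.5, -0.8, -1.0]
width: 0.0461
time_s: 38.1
tool_pos: [0.5081, -0.3116, 0.0396]
tcp_rot: [-3.141, 0.001, 2.987]
contact_force: [-0.0, -0.7, -0.4]
width: 0.046
```

```bash
python3 -m crank '[[0,0,-0.001,0,0,0,0],[0,0,-0.001,0,0,0,0],[0,0,0,0,0,0,0],[0,0,0,0,0,0,0]]'
```

```text
time_s: 38.5
tool_pos: [0.5082, -0.3116, 0.0396]
tcp_rot: [-3.141, 0.002, 2.987]
contact_force: [-2.9, 1.6, 7.5]
width: 0.0458
```

Contact is made. I'm releasing, retreating and checking.

```bash
python3 -m crank '[[0,0,0,0,0,0,0.8],[0,0,0,0,0,0,1],[0,0,0,0,0,0,1],[0,0,0.03,0,0,0,1],[0,0,0.05,0,0,0,1],[-0.02,0,0.05,0,0,0,1],[-0.02,0,0,0,0,0,1],[0,0,0,0,0,0,1],[0,0,0,0,0,0,1]]'; python3 - <<'E'
from h import *
cam=K("wrist");s=state();print(s['contact_force'],s['tool_pos'],s['width'])
im=grab_frame("wrist");o=im[:,:,::-1].copy()
for R,z,c in((.055,.01,(0,255,0)),(.0285,.05,(255,0,0)),(.024,.086,(0,0,255))):
    for t in np.linspace(0,2*np.pi,90):
        u,v=proj("wrist",[.508+R*np.cos(t),-.3105+R*np.sin(t),z],cam); cv2.circle(o,(int(round(u)),int(round(v))),0,c,-1)
cv2.imwrite("pics/c29.png",cv2.resize(o[120:270,230:420],None,fx=4,fy=4,interpolation=cv2.INTER_NEAREST))
im=grab_frame("scene")[130:310,190:510,::-1];cv2.imwrite("pics/s29.png",cv2.resize(im,None,fx=2.5,fy=2.5,interpolation=cv2.INTER_CUBIC))
E
python3 -m crank '[[-0.01,0.045,0,0,0,0,1],[-0.02,0.045,0,0,0,0,1],[-0.03,0.04,0,0,0,0,1],[-0.04,0.02,0,0,0,0,1],[-0.04,0,0,0,0,0,1],[0,0,0,0,0,0,1],[0,0,0,0,0,0,1],[0,0,0,0,0,0,1]]'
python3 - <<'E'
from h import *
im=grab_frame("top");cv2.imwrite("pics/t29.png",cv2.resize(im[120:300,160:480][:,:,::-1],None,fx=2.5,fy=2.5,interpolation=cv2.INTER_CUBIC))
E
```

```text
time_s: 39.4
tool_pos: [0.4691, -0.3111, 0.1629]
tcp_rot: [3.141, -0.0, 2.986]
contact_force: [0.1, 0.1, 1.2]
width: 0.0853
[0.06631252 0.13459878 1.15179017] [ 0.46910092 -0.31111808  0.16286175] 0.08530463854884306
time_s: 40.3
tool_pos: [0.3301, -0.1615, 0.1632]
tcp_rot: [3.141, -0.0, 2.987]
contact_force: [0.6, -0.1, -1.4]
width: 0.0853
```

View pics/c29.png

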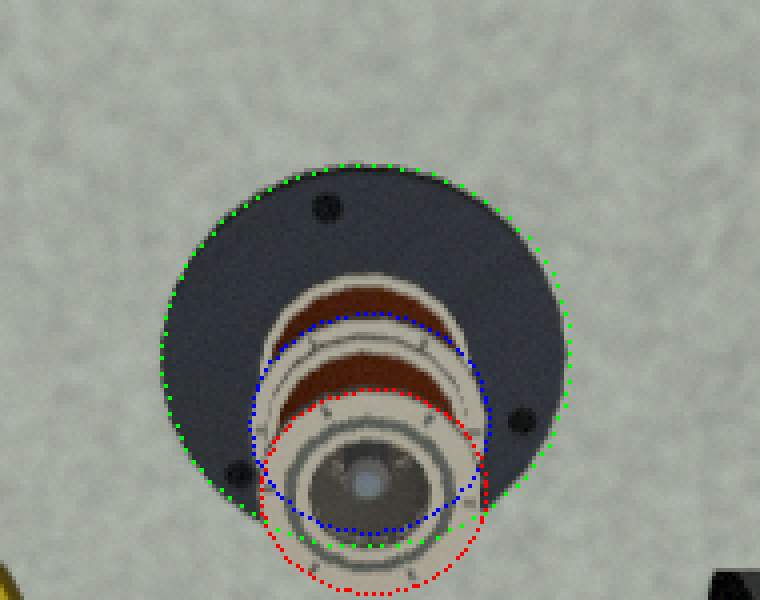

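View pics/s29.png

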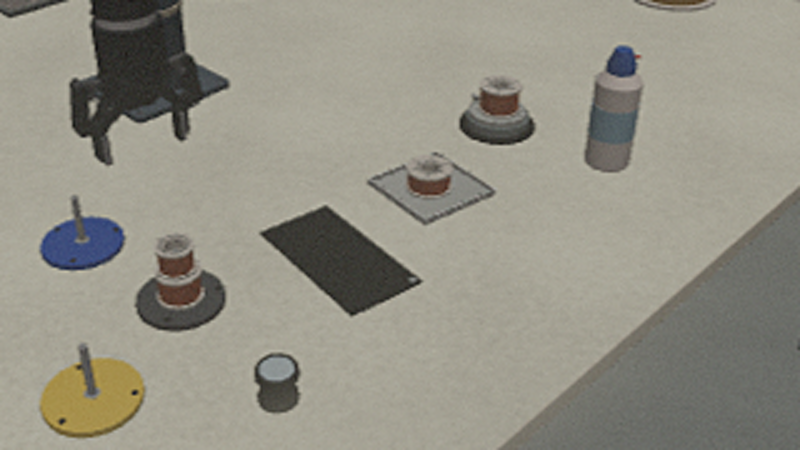

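View pics/t29.png

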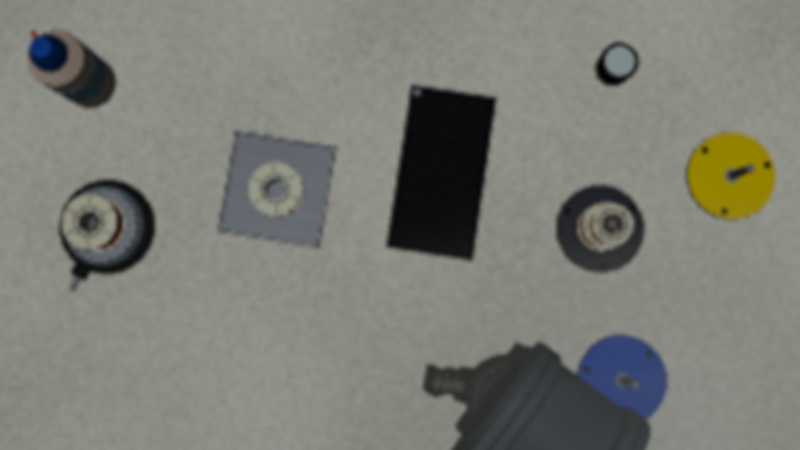

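The overlays fit to about 1–2 mm. The can and magnifier stand where they were, at the same pixels as at the start.

```bash
python3 -c "
from cell import *
print(hand_in())"
```

```text
the job is handed in; nothing more can be done
None
```

I finished the job and handed it in at about 40 s; `hand_in()` gave no verdict.

- **Order of work:** I moved the flat spool to the checked tray, then put the small and the medium spool on the mat about 10 cm apart. The large spool went over the cone onto the inspection plate. Last, the medium spool went back over the storage post with the small one on top.
- **Last checks:** Projecting the expected outlines into the wrist pictures, the large, medium and small spools match their targets to about 1–2 mm, at the right heights. The flat spool looks near the tray's centre in the top and scene views; I made no overlay for it. In the final top view the duster can and the magnifier sit at the same pixels as at the start, and the arm stands clear.
- **What went wrong:** My first grasp of the flat spool closed above it. The open fingertips stood about 33 mm above the reported TCP, not the 13 mm given. The fingers may have brushed the cone tip, with at most about 4 N measured. I corrected for the offset, and every later grasp held.

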